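# Clamp the tube tray on the shaker

## Task

Secure the tray of sample tubes on the shaker: push the sliding clamp bar up so that the tray is held snugly between it and the fixed bar. Then take the long square-ended T-key from the stand, set it fully home and square in the clamp screw before turning, and tighten the screw clockwise to its stop, keeping the key upright. Put the key back fully down in its own hole and leave everything else where it stands.

Things in the scene. Friction and masses are not known exactly. Their poses are not given: they have to be found in the camera images.
- shaker: Orbital shaker, fixed on the bench: pale base with a slotted aluminium platform 240 (x) by 300 (y) mm whose top is 100 mm above the bench. Origin: on the bench under the platform's centre; its x points away from the control panel, y to the left, z up. A fixed bar 36 mm high stands along the platform's right edge; its rubber face, which stops the tray, lies at y = -115 mm. Everything on it moves with its place and yaw.
- clamp (a joint): The sliding clamp bar's travel in m: 0 wide open (bar's middle at shaker x = 0, y = +105 mm), growing as the bar slides along the shaker's -y towards the fixed bar. The aluminium bar is 200 long (x), 40 wide (y), 36 mm high, and lies on the platform, its top 136 mm above the bench. It slides stiffly (about 3 N, and up to about 8 N more once it shoves the tray) and stays where left. With the tray squeezed between the bars the value is 0.090.
- push_face (a point): Middle of the clamp bar's outer (+y) long face, 18 mm above the platform: where to push. Axes as the shaker's.
- tray: White foam tray 150 (x) by 110 (y) by 36 mm high, full of upright capped tubes reaching 82 mm above its underside; loose on the platform between the bars, 0.45 to 0.75 kg. Origin: centre of its underside. When clamped it lies square to the bars with its centre at shaker y = -60 mm.
- screw (a joint): Turn of the clamp screw in rad, growing clockwise seen from above; the tight stop is at 1.50, it starts loose between 0.05 and 0.35, so about a quarter turn tightens it. It turns stiffly (about 0.12 N m) and stays where left.
- socket (a point): Centre of the mouth of the clamp screw's socket, 158 mm above the bench, on the middle of the clamp bar's top; axis upright (z up), x and y along the socket's sides, turning with the screw. Round steel head 31 mm across, 22 mm high, with a square socket 14 mm wide and 18 mm deep, bevelled to 20 mm at the mouth.
- key: The longest of the three T-keys in the stand: square steel shank 12 mm wide, 120 mm long, its last 6 mm tapering to 9 mm at the end, and a black crossbar 110 long, 18 wide, 18 mm high on top. 0.2 kg. Origin: centre of its lower end; z runs up the shank, x along the crossbar; the shank's sides are parallel to x and y, so it fits the socket in any of four ways. It starts upright, its end on the floor of its hole, 10 mm above the bench.
- key_grip (a point): Centre of the key's crossbar, 129 mm above the key's end.
- stand: Fixed off-white block 80 (x) by 210 (y) by 70 mm high with three upright round holes 21 mm wide and 60 mm deep in a row at y = -68, 0 and +68 mm, mouths bevelled by 3 mm, one T-key in each (which is in which varies). Origin: centre of its underside.
- driver_a: Bystander: shorter T-handle nut driver in the stand, round 16 mm shank, crossbar 84 mm long with its top 111 mm above its end. Origin: its lower end.
- driver_b: Bystander: the shortest T-handle nut driver in the stand, crossbar 72 mm long with its top 101 mm above its end. Origin: its lower end.
- reagent: Bystander: amber bottle, 66 mm wide, 140 mm high. Origin: centre of its underside.
- tip_box: Bystander: grey pipette-tip box 87 by 122 by 65 mm. Origin: centre of its underside.
- cryo_box: Bystander: square cardboard freezer box 135 mm wide, 52 mm high. Origin: centre of its underside.
- beaker: Bystander: glass beaker 76 mm wide, 90 mm high. Origin: centre of its underside.
- pipette: Bystander: pipette lying on the bench, 265 mm long. Origin: underside of its middle.
- wash_bottle: Bystander: white bottle 72 mm wide, 170 mm high. Origin: centre of its underside.

How it is judged:
By the outcome, as a careful person would: the job done as asked, in the order asked, and still so for the second after the job is handed in, with the robot touching nothing.
It also fails if it takes over 72 s, if anything falls off the work surface, if the arm or the gripper's body presses on something with over 40 N, if the wrist force passes 120 N, or if a joint passes its speed limit or range.

## Robot

A 6-joint arm with a two-finger parallel gripper is mounted at the origin on the work surface. World frame = base frame: x ahead of the robot, y to its left, z up, the work surface at z = 0. Lengths are in m, angles in degrees, forces in N, time in s.
With the tool pointing down it reaches from about 0.35 to 0.875 m from the base axis. Payload 4.2 kg.
Tool frame: the origin (TCP) lies between the finger pads; the fingertips stand 8 mm ahead of it and the grasp point (between the pads) lies 11 mm behind it; x points along the fingers, y is the direction in which the jaws open and shut, and the axes are right-handed (so a half turn about x gives the same grasp; the last joint's range is limited). The gripper opens to 87 mm and grips with 3 to 60 N. Pads are 19 mm wide; open, the fingers measure 117 mm over their backs; the gripper's body (75 mm by 190 mm) begins 51 mm behind the grasp point.
Start: joints at [-55.027, 22.042, 0.453, 0, -68.411, -14.817], TCP at [0.215, -0.587, 0.231] pointing down, gripper open.
Joint ranges: [-179.83, 179.83], [-69.29, 118.12], [-61.27, 80.66], [-181.25, 117.63], [-171.15, -9.14], [-177.46, 177.46]. Speed limits (degrees/s): [159.86, 159.86, 180, 180, 180, 180].

## Interface

Orientations are given as a 3x3 rotation matrix whose columns are the frame's x, y, z axes.
In Python, from station import r gives the robot as it stands. The module is installed in compiled form; this text tells all that it offers.
- The arm moves only by the tool move_arm, never from a script. Its argument "increments" is one flat list of numbers, 7 for each row, row after row: the turn, a rotation vector about the tool's x, y, z in degrees, then the shift along the tool's x, y, z in m, then the finger opening in m, from 0 to 0.087. A call has 1 to 12 rows; each row is the pose to reach, as a shift and turn from the pose commanded when the call began, along the tool's axes at that moment; what a row does not reach only later rows make up. A row lasts 1/12 s, in which the tool goes at most 41.7 mm and 7.16 degrees, less where a joint would pass 70% of its speed; a pose out of reach is approached as far as the arm can. A call with a gripper value outside its range is refused whole. The fingers move at their own pace and stop on an object; the grip force is fixed at half the most. Time passes only in rows, so rows that repeat a pose let the fingers close. It gives the time, the measured TCP pose, the force and the opening at its end, in the units of the state.
- r.sense(): the state, without advancing time (a new reading comes with each control period).
- r.capture(name): name is "scene" or "top" or "wrist"; returns the picture (480x640x3 uint8, red, green, blue); there is no depth.
- r.calibration(name): a dict with "fx", "fy", "cx", "cy" (pixels), "D" ([k1, k2, p1, p2, k3] as OpenCV has them; the pictures are not rectified), "rvec" (rotation vector, rad) and "tvec" (3), from world to camera coordinates, as OpenCV has them; the wrist camera has in their place "tool_from_camera" (4x4, takes a point from camera to tool coordinates, whose origin is the TCP and whose axes are the tool frame's). Camera axes: x right, y down, z forward; pixel columns grow to the right and rows downward; lengths in m; the calibration is good to about 2 mm. A picture is of the moment at which its call begins: read the wrist's pose just before it. calibration takes no time and is no camera call.
- r.finish_job(): hands the job in, once; it reports no verdict.
The state is a dict: "time_s": time; "joints": joint angles; "joint_velocities": joint speeds; "effort": joint torques, N m; "tcp_pos": TCP position; "ee_rot": TCP orientation; "wrist_force": force on the tool from outside, world axes, zero at the start; "moment": the same for the moment, N m; "gripper_width": opening from 0.0 (shut) to 1.0 (fully open).
Only numpy, scipy, OpenCV 4.12 (cv2) and the standard library are available. Lean on these libraries where they do the work, as an engineer would, in place of code of your own. Each camera call takes 0.05 s, during which the arm holds its last target.

## Working session

There is one attempt and no reset: what is moved stays moved. The work goes in short steps, Python scripts to look and compute and a tool call to move; the robot and the scene stay as the last step left them, time stands still between calls to the robot, and variables do not carry over. Pictures are saved under pics/ and viewed, and the job is handed in when it is done.

Besides the shell and the picture viewer there is one more tool, called after "Request:" as name(argument=value, ...) on one line, values as JSON. move_arm: Moves the arm, as the interface text tells. Its arguments: {"type":"object","properties":{"increments":{"type":"array","items":{"type":"number"}}},"required":["increments"]}

```bash
mkdir -p pics; python3 - <<'E'
from station import r
import cv2,numpy as np
s=r.sense();print({k:np.round(v,3).tolist() for k,v in s.items()})
for n in ["scene","top","wrist"]:
    c=r.calibration(n);print(n,{k:np.round(v,4).tolist() for k,v in c.items()})
    cv2.imwrite(f"pics/{n}0.png",r.capture(n)[:,:,::-1])
E
```

```text
{'time_s': 0.0, 'joints': [-55.025, 22.09, 0.381, -0.028, -68.413, -14.817], 'joint_velocities': [0.014, 0.018, -0.005, 0.073, -0.014, 0.021], 'effort': [0.001, -39.067, 18.74, 4.22, 0.011, -0.0], 'tcp_pos': [0.215, -0.586, 0.229], 'ee_rot': [[-0.001, -0.344, 0.939], [0.002, 0.939, 0.344], [-1.0, 0.002, -0.0]], 'wrist_force': [0.022, -0.404, 0.249], 'moment': [-0.013, 0.035, 0.018], 'gripper_width': 1.002}
scene {'fx': 611.7159, 'fy': 611.7159, 'cx': 313.8955, 'cy': 237.791, 'D': [-0.0717, 0.0, 0.0, 0.0, 0.0], 'rvec': [0.9054, 2.3873, -1.1937], 'tvec': [0.4458, -0.0778, 1.759]}
top {'fx': 503.652, 'fy': 503.652, 'cx': 326.146, 'cy': 239.3112, 'D': [-0.1447, 0.0, 0.0, 0.0, 0.0], 'rvec': [2.1822, -2.1573, 0.1027], 'tvec': [-0.0808, 0.4915, 1.5489]}
wrist {'fx': 353.2904, 'fy': 353.2904, 'cx': 311.9819, 'cy': 238.2188, 'D': [-0.0664, 0.0, 0.0, 0.0, 0.0], 'tool_from_camera': [[0.0002, -0.2969, 0.9549, -0.1545], [1.0, -0.0012, -0.0006, 0.0007], [0.0013, 0.9549, 0.2969, -0.0814], [0.0, 0.0, 0.0, 1.0]]}
```

View pics/scene0.png

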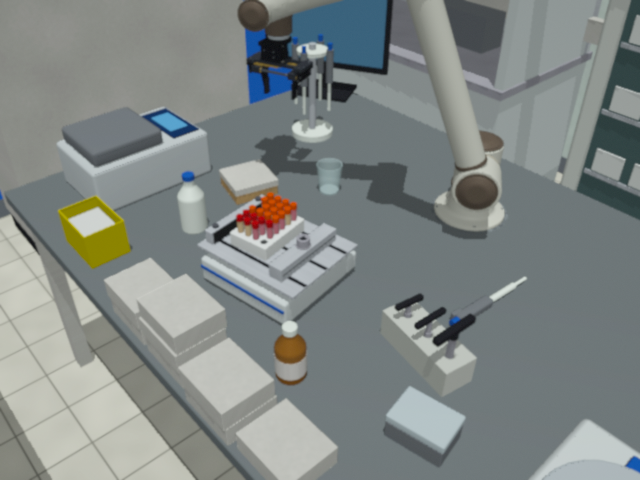

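View pics/top0.png

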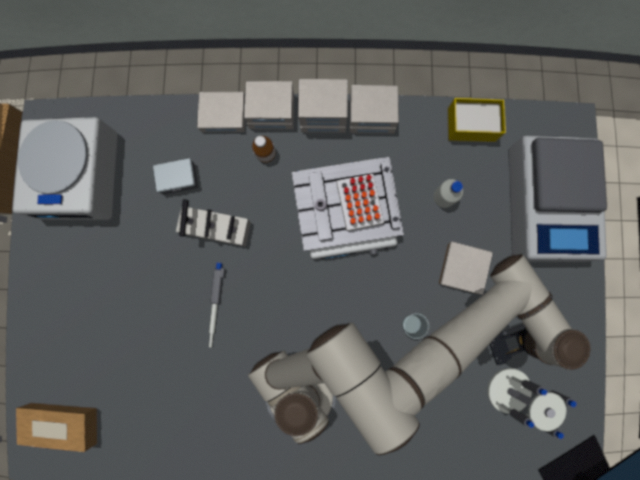

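View pics/wrist0.png

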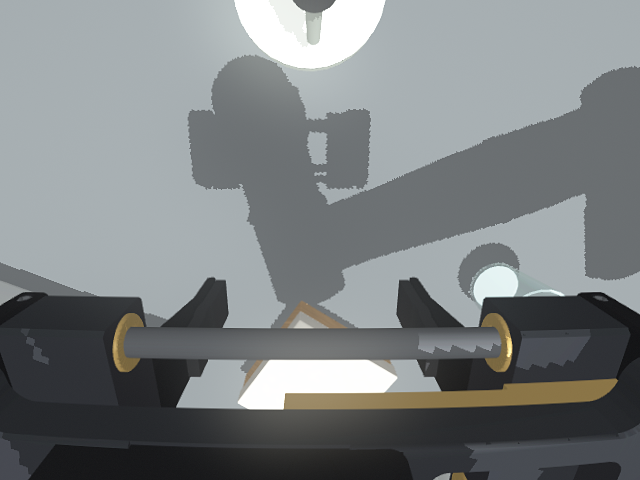

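```bash
cat > h.py <<'E'
import cv2,numpy as np
from station import r
from scipy.spatial.transform import Rotation as R
def ray(n,px,s=None):
    c=r.calibration(n);K=np.array([[c['fx'],0,c['cx']],[0,c['fy'],c['cy']],[0,0,1.]])
    u=cv2.undistortPoints(np.array([[px]],float),K,np.array(c['D'])).ravel();d=np.array([u[0],u[1],1])
    if n=='wrist':
        s=s or r.sense();T=np.array(c['tool_from_camera']);E=np.array(s['ee_rot'])
        return E@T[:3,3]+np.array(s['tcp_pos']),E@T[:3,:3]@d
    M=cv2.Rodrigues(np.array(c['rvec']))[0]
    return -M.T@np.array(c['tvec']),M.T@d
def onz(n,px,z,s=None):
    o,d=ray(n,px,s);return o+d*(z-o[2])/d[2]
def proj(n,P,s=None):
    c=r.calibration(n);K=np.array([[c['fx'],0,c['cx']],[0,c['fy'],c['cy']],[0,0,1.]])
    if n=='wrist':
        s=s or r.sense();T=np.array(c['tool_from_camera']);E=np.eye(4);E[:3,:3]=s['ee_rot'];E[:3,3]=s['tcp_pos']
        W=np.linalg.inv(E@T);rv=cv2.Rodrigues(W[:3,:3])[0];tv=W[:3,3]
    else: rv,tv=np.array(c['rvec']),np.array(c['tvec'])
    return cv2.projectPoints(np.array(P,float).reshape(-1,3),rv,tv,K,np.array(c['D']))[0].reshape(-1,2)
def crop(im,x0,y0,x1,y1,k,name):
    cv2.imwrite('pics/'+name,cv2.resize(im[y0:y1,x0:x1],None,fx=k,fy=k,interpolation=cv2.INTER_CUBIC))
E
python3 - <<'E'
from h import *
im=cv2.imread('pics/top0.png');crop(im,280,145,415,265,5,'c1.png');crop(im,150,180,280,270,6,'c2.png')
im=cv2.imread('pics/scene0.png');crop(im,190,180,360,320,4,'c3.png');crop(im,370,280,490,400,5,'c4.png')
E
```

```text
(no output)
```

View pics/c1.png

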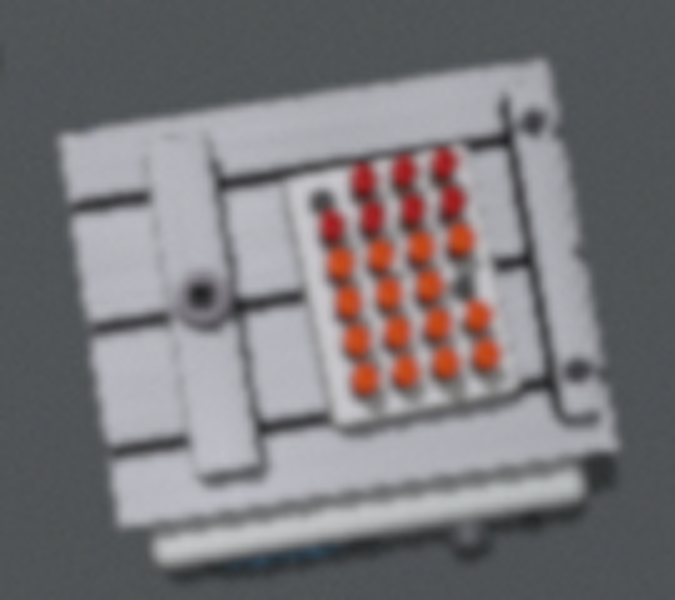

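View pics/c2.png

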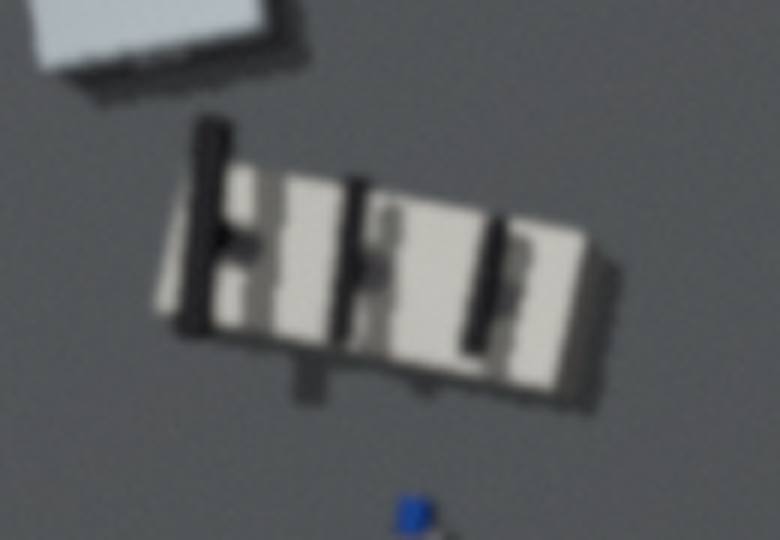

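View pics/c3.png

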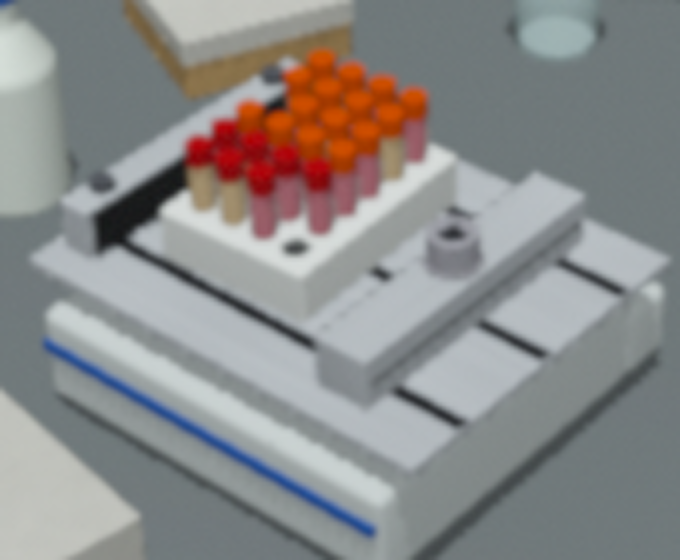

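View pics/c4.png

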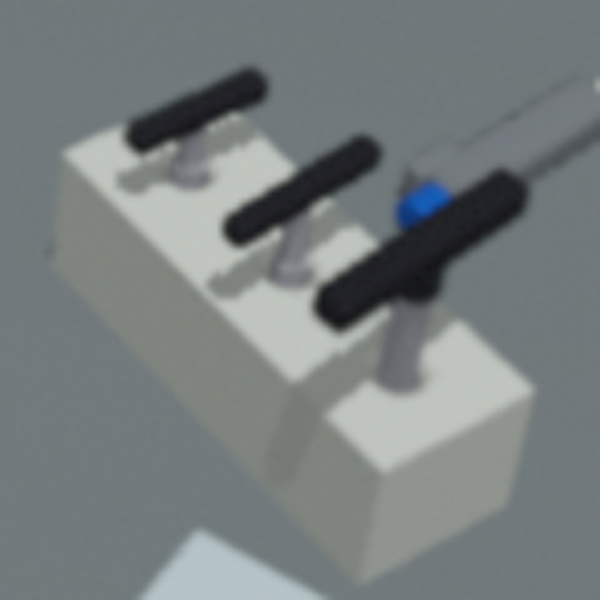

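```bash
python3 - <<'E'
from h import *
def f(p,k,x0,y0): return ((p[0]+.5)/k-.5+x0,(p[1]+.5)/k-.5+y0)
C=[onz('top',f(p,5,280,145),.1)[:2] for p in [(62,135),(545,62),(618,450),(120,525)]]
C=np.array(C);print(C.round(4));print('edges',np.linalg.norm(C-np.roll(C,-1,0),axis=1),'ctr',C.mean(0))
# y edges: C0->C1 is -y, C3->C2
ey=(C[0]-C[1])+(C[3]-C[2]);ex=C[0]+C[1]-C[2]-C[3]
yaw=np.degrees(np.arctan2(ex[1],ex[0]));print('yaw ex',yaw,'ey',np.degrees(np.arctan2(-ey[0],ey[1])))
so=onz('top',f((200,293),5,280,145),.158);print('socket top',so)
print('socket scene', onz('scene',f((452,233),4,190,180),.158))
B=np.array([onz('top',f(p,5,280,145),.136)[:2] for p in [(148,142),(208,138),(263,464),(200,475)]]);print('bar',B,np.linalg.norm(B-np.roll(B,-1,0),axis=1),B.mean(0))
T=np.array([onz('top',f(p,5,280,145),.136)[:2] for p in [(292,180),(470,150),(515,398),(340,425)]]);print('tray',T,np.linalg.norm(T-np.roll(T,-1,0),axis=1),T.mean(0))
K=np.array([onz('top',f(p,6,150,180),.148)[:2] for p in [(197,118),(232,120),(208,333),(178,330)]]);print('key',K,np.linalg.norm(K-np.roll(K,-1,0),axis=1),K.mean(0))
d=K[0]+K[1]-K[2]-K[3];print('cross dir',np.degrees(np.arctan2(d[1],d[0])))
K2=np.array([onz('scene',f(p,5,370,280),.139)[:2] for p in [(338,305),(508,195)]]);print(K2,K2.mean(0))
# stand
S=np.array([onz('top',f(p,6,150,180),.07)[:2] for p in [(188,155),(590,233),(553,388),(155,312)]]);print('stand',S,np.linalg.norm(S-np.roll(S,-1,0),axis=1),S.mean(0))
E
```

```text
[[ 0.6894  0.0301]
 [ 0.7383 -0.2622]
 [ 0.5017 -0.3051]
 [ 0.4535 -0.0089]]
edges [0.29639957 0.24048254 0.30007114 0.23901454] ctr [ 0.595732   -0.13654832]
yaw ex 9.836461220645543 ey 9.372030943615083
socket top [ 0.58348698 -0.05562619  0.158     ]
socket scene [ 0.58126421 -0.05666262  0.158     ]
bar [[ 0.67711584 -0.02340376]
 [ 0.67988539 -0.05871955]
 [ 0.48721043 -0.09308646]
 [ 0.48038494 -0.05662625]] [0.03542422 0.19571593 0.03709358 0.19951637] [ 0.58114915 -0.057959  ]
tray [[ 0.65518845 -0.10841356]
 [ 0.67460678 -0.21318573]
 [ 0.52753109 -0.23950096]
 [ 0.51049738 -0.13759173]] [0.10655645 0.14941135 0.10332298 0.14760376] [ 0.59195592 -0.174673  ]
key [[0.59375546 0.34809547]
 [0.59283963 0.33048668]
 [0.48794794 0.33798937]
 [0.48925548 0.35300729]] [0.01763259 0.10515967 0.01507473 0.10461535] [0.54094962 0.3423947 ]
cross dir -3.3930095565162777
[[0.58596497 0.34066751]
 [0.48853639 0.34769961]] [0.53725068 0.34418356]
stand [[0.58817572 0.37518958]
 [0.54935638 0.16446362]
 [0.46990354 0.18118273]
 [0.50654969 0.38901238]] [0.21427173 0.08119287 0.21103579 0.08278816] [0.52849633 0.27746208]
```

```bash
cat >> h.py <<'E'
import json,sys
def Rz(a):  # tool down, tool z at world angle a(deg)
    a=np.radians(a);z=np.array([np.cos(a),np.sin(a),0]);x=np.array([0,0,-1.]);return np.c_[x,np.cross(z,x),z]
def load(): 
    d=json.load(open('cmd.json'));return np.array(d[0]),d[1]
def plan(p,a):
    P,A=load();M=Rz(A);d=M.T@(np.array(p)-P);t=-(a-A)
    print('turn x %.2f  shift %.4f %.4f %.4f  dist %.3f rows %d'%(t,*d,np.linalg.norm(d),np.ceil(max(abs(t)/7.16,np.linalg.norm(d)/.0417))))
def done(t,dx,dy,dz):
    P,A=load();P=P+Rz(A)@np.array([dx,dy,dz]);A-=t;json.dump([P.tolist(),A],open('cmd.json','w'));st()
def st():
    P,A=load();s=r.sense();z=np.array(s['ee_rot'])[:,2];x=np.array(s['ee_rot'])[:,0]
    print('cmd',P.round(4),round(A,2),'meas',np.round(s['tcp_pos'],4),'ang %.2f'%np.degrees(np.arctan2(z[1],z[0])),'x',x.round(4),'F',np.round(s['wrist_force'],1),'M',np.round(s['moment'],2),'w %.4f'%(s['gripper_width']*.087),'t',s['time_s'],'j',np.round(s['joints'],0))
E
python3 - <<'E'
from h import *
json.dump([[.215,-.587,.231],20.156],open('cmd.json','w'))
st();plan((.572,.002,.25),-80.4)
E
```

```text
cmd [ 0.215 -0.587  0.231] 20.16 meas [ 0.2153 -0.5863  0.2297] ang 20.15 x [-7.0e-04  1.5e-03 -1.0e+00] F [0.2 0.6 0.9] M [ 0.03 -0.01 -0.02] w 0.0868 t 0.15 j [-55.  22.   0.  -0. -68. -15.]
turn x 100.56  shift -0.0190 0.4299 0.5381  dist 0.689 rows 17
```

Request:
move_arm(increments=[50,0,0,-0.019,0.215,0.269,0,50,0,0,-0.019,0.215,0.269,0,50,0,0,-0.019,0.215,0.269,0,50,0,0,-0.019,0.215,0.269,0,50,0,0,-0.019,0.215,0.269,0,50,0,0,-0.019,0.215,0.269,0,50,0,0,-0.019,0.215,0.269,0,50,0,0,-0.019,0.215,0.269,0,50,0,0,-0.019,0.215,0.269,0,50,0,0,-0.019,0.215,0.269,0,50,0,0,-0.019,0.215,0.269,0])

```text
time_s: 1.07
tcp_pos: [0.3947, -0.2905, 0.2497]
ee_rot: [[0.0, 0.494, 0.869], [0.0, 0.869, -0.494], [-1.0, 0.0, 0.0]]
wrist_force: [0.5, -0.3, 0.1]
gripper_width: 0.248
```

```bash
python3 - <<'E'
from h import *
done(50,-.019,.215,.269);plan((.572,.002,.25),-80.4)
E
```

```text
cmd [ 0.3934 -0.2925  0.25  ] -29.84 meas [ 0.3947 -0.2905  0.2497] ang -29.60 x [ 3.e-04  0.e+00 -1.e+00] F [ 0.5 -0.3  0.1] M [-0.09  0.    0.03] w 0.0216 t 1.0667 j [ -17.    8.  -16.   -0.  -66. -102.]
turn x 50.56  shift 0.0000 0.3443 0.0083  dist 0.344 rows 9
```

Request:
move_arm(increments=[50.5,0,0,0,0.344,0.008,0,50.5,0,0,0,0.344,0.008,0,50.5,0,0,0,0.344,0.008,0,50.5,0,0,0,0.344,0.008,0,50.5,0,0,0,0.344,0.008,0,50.5,0,0,0,0.344,0.008,0,50.5,0,0,0,0.344,0.008,0,50.5,0,0,0,0.344,0.008,0,50.5,0,0,0,0.344,0.008,0,50.5,0,0,0,0.344,0.008,0,50.5,0,0,0,0.344,0.008,0,50.5,0,0,0,0.344,0.008,0])

```text
time_s: 2.07
tcp_pos: [0.5774, -0.0331, 0.2464]
ee_rot: [[-0.009, 0.975, 0.221], [0.048, 0.221, -0.974], [-0.999, 0.002, -0.049]]
wrist_force: [-0.3, -0.7, -0.1]
gripper_width: 0.006
```

```bash
python3 - <<'E'
from h import *
done(50.5,0,.344,.008);cv2.imwrite("pics/w1.png",r.capture('wrist')[:,:,::-1]);t=r.capture('top')[:,:,::-1];crop(t,280,145,415,265,5,'c5.png')
plan((.572,.002,.122),-80.4)
E
```

```text
cmd [0.5716 0.0019 0.25  ] -80.34 meas [ 0.5774 -0.0331  0.2464] ang -77.20 x [-0.009   0.0482 -0.9988] F [-0.3 -0.7 -0.1] M [-0.33  0.07  0.04] w 0.0005 t 2.0667 j [  11.   17.   -3.   -3.  -69. -177.]
turn x 0.06  shift 0.1280 0.0004 -0.0000  dist 0.128 rows 4
```

View pics/w1.png

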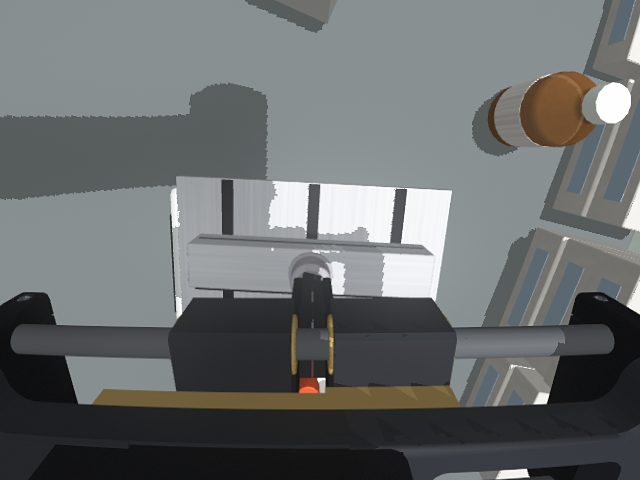

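View pics/c5.png

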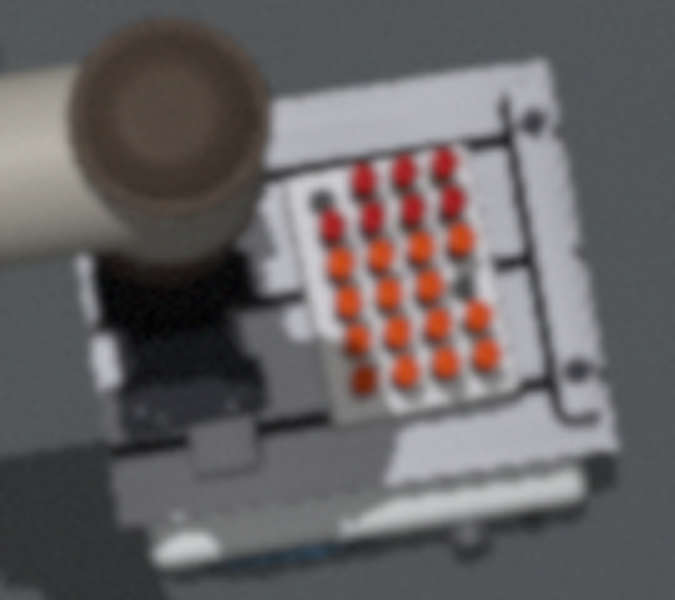

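Request:
move_arm(increments=[-80,0,0,0,0,0,0,-80,0,0,0,0,0,0,-80,0,0,0,0,0,0,-80,0,0,0,0,0,0,-80,0,0,0,0,0,0,-80,0,0,0,0,0,0,-80,0,0,0,0,0,0,-80,0,0,0,0,0,0,-80,0,0,0,0,0,0,-80,0,0,0,0,0,0,-80,0,0,0,0,0,0,-80,0,0,0,0,0,0])

```text
time_s: 3.17
tcp_pos: [0.5772, -0.0333, 0.2476]
ee_rot: [[-0.007, -0.051, 0.999], [0.048, 0.997, 0.052], [-0.999, 0.049, -0.004]]
wrist_force: [-0.7, 0.7, 0.0]
gripper_width: 0.003
```

```bash
python3 - <<'E'
from h import *
done(-80,0,0,0);print(R.from_matrix(r.sense()['ee_rot']).as_matrix().round(4))
E
```

```text
cmd [0.5716 0.0019 0.25  ] -0.34 meas [ 0.5772 -0.0333  0.2476] ang 2.96 x [-0.0067  0.0484 -0.9988] F [-0.7  0.7  0. ] M [-0.12 -0.02  0.01] w 0.0003 t 3.1667 j [ 11.  17.  -3.  -3. -69. -97.]
[[-0.0067 -0.0514  0.9987]
 [ 0.0484  0.9975  0.0517]
 [-0.9988  0.0487 -0.0042]]
```

```bash
cat >> h.py <<'E'
def save(P,M): json.dump([np.array(P).tolist(),np.array(M).tolist()],open('cmd.json','w'))
def load():
    d=json.load(open('cmd.json'));return np.array(d[0]),np.array(d[1])
def plan(p,M2):
    if np.isscalar(M2): M2=Rz(M2)
    P,M=load();d=M.T@(np.array(p)-P);t=R.from_matrix(M.T@M2).as_rotvec(degrees=True)
    print('PLAN turn',t.round(2),'shift',d.round(4),'dist %.3f rows %d'%(np.linalg.norm(d),np.ceil(max(np.linalg.norm(t)/7.16,np.linalg.norm(d)/.0417))))
def st():
    P,M=load();s=r.sense();E=np.array(s['ee_rot']);z=E[:,2];x=E[:,0]
    print('cmd',P.round(4),'meas',np.round(s['tcp_pos'],4),'ang %.2f'%np.degrees(np.arctan2(z[1],z[0])),'cmdang %.2f'%np.degrees(np.arctan2(M[1,2],M[0,2])),'x',x.round(4),'F',np.round(s['wrist_force'],1),'M',np.round(s['moment'],2),'w %.4f'%(s['gripper_width']*.087),'t %.2f'%s['time_s'],'j',np.round(s['joints'],0))
def done(t,d):
    P,M=load();save(P+M@np.array(d),M@R.from_rotvec(t,degrees=True).as_matrix());st()
E
python3 - <<'E'
from h import *
s=r.sense();save(s['tcp_pos'],s['ee_rot']);plan((.572,.002,.25),99.6)
E
```

```text
PLAN turn [-96.62   2.17  -2.3 ] shift [-0.0006  0.0356 -0.0033] dist 0.036 rows 14
```

Request:
move_arm(increments=[-80,1.8,-1.9,-0.0006,0.0356,-0.0033,0,-80,1.8,-1.9,-0.0006,0.0356,-0.0033,0,-80,1.8,-1.9,-0.0006,0.0356,-0.0033,0,-80,1.8,-1.9,-0.0006,0.0356,-0.0033,0,-80,1.8,-1.9,-0.0006,0.0356,-0.0033,0,-80,1.8,-1.9,-0.0006,0.0356,-0.0033,0,-80,1.8,-1.9,-0.0006,0.0356,-0.0033,0,-80,1.8,-1.9,-0.0006,0.0356,-0.0033,0,-80,1.8,-1.9,-0.0006,0.0356,-0.0033,0,-80,1.8,-1.9,-0.0006,0.0356,-0.0033,0,-80,1.8,-1.9,-0.0006,0.0356,-0.0033,0,-80,1.8,-1.9,-0.0006,0.0356,-0.0033,0])

```text
time_s: 4.17
tcp_pos: [0.5724, 0.0024, 0.2498]
ee_rot: [[-0.007, -0.992, 0.124], [0.006, 0.124, 0.992], [-1.0, 0.008, 0.005]]
wrist_force: [-0.3, -1.0, -0.2]
gripper_width: 0.007
```

```bash
python3 - <<'E'
from h import *
done([-80,1.8,-1.9],[-.0006,.0356,-.0033]);s=r.sense();save(s['tcp_pos'],s['ee_rot']);plan((.572,.002,.122),99.6)
E
```

```text
cmd [0.572 0.002 0.25 ] meas [0.5724 0.0024 0.2498] ang 82.88 cmdang 82.98 x [-0.0073  0.0063 -1.    ] F [-0.3 -1.  -0.2] M [0.01 0.08 0.02] w 0.0006 t 4.17 j [ 16.  16.  -5.  -0. -69. -23.]
PLAN turn [-16.72   0.37  -0.41] shift [ 0.1278 -0.0007 -0.0011] dist 0.128 rows 4
```

Request:
move_arm(increments=[-16.7,0.4,-0.4,0.04,-0.001,-0.001,0,-16.7,0.4,-0.4,0.08,-0.001,-0.001,0,-16.7,0.4,-0.4,0.128,-0.001,-0.001,0,-16.7,0.4,-0.4,0.128,-0.001,-0.001,0,-16.7,0.4,-0.4,0.128,-0.001,-0.001,0,-16.7,0.4,-0.4,0.128,-0.001,-0.001,0])

```text
time_s: 4.67
tcp_pos: [0.5742, 0.0025, 0.1231]
ee_rot: [[0.002, -0.986, -0.164], [-0.001, -0.164, 0.986], [-1.0, -0.002, -0.001]]
wrist_force: [0.7, 0.1, 1.2]
gripper_width: 0.005
```

```bash
python3 - <<'E'
from h import *
done([-16.7,.4,-.4],[.128,-.001,-.001])
cv2.imwrite("pics/w2.png",r.capture('wrist')[:,:,::-1]);t=r.capture('scene')[:,:,::-1];crop(t,190,150,360,320,4,'c6.png')
c=np.array([.5957,-.1365]);a=np.radians(9.6);ex=np.array([np.cos(a),np.sin(a)]);ey=np.array([-ex[1],ex[0]])
d=np.array(r.sense()['tcp_pos'][:2])-c;print('shaker xy',d@ex,d@ey)
E
```

```text
cmd [0.5723 0.0021 0.1218] meas [0.5742 0.0025 0.1231] ang 99.45 cmdang 99.58 x [ 1.9e-03 -9.0e-04 -1.0e+00] F [0.7 0.1 1.2] M [ 0.06  0.04 -0.03] w 0.0004 t 4.67 j [ 16.  23. -15.   0. -52.  -7.]
shaker xy 0.002898971979455699 0.14096278820008248
```

View pics/w2.png

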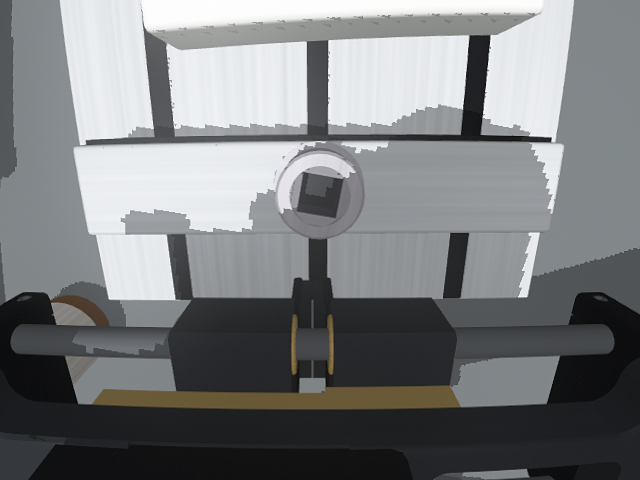

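View pics/c6.png

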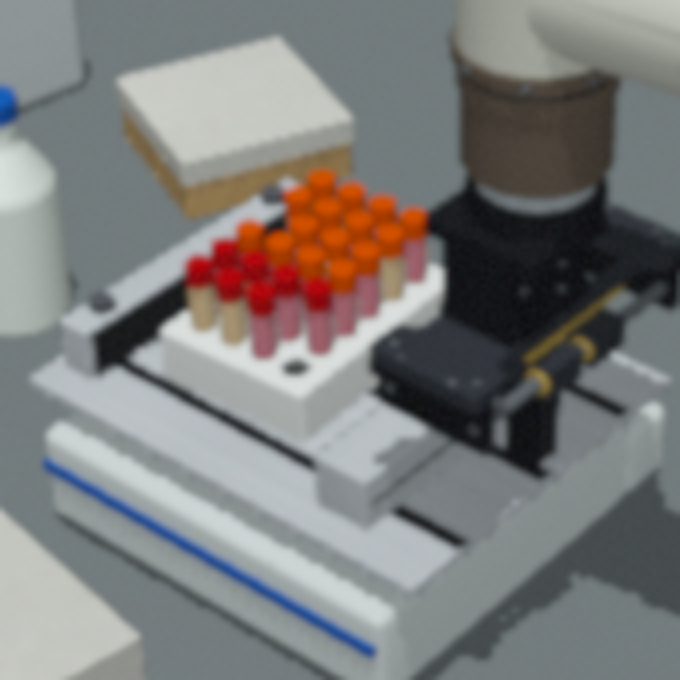

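Request:
move_arm(increments=[0,0,0,0,0,-0.01,0,0,0,0,0,0,-0.02,0,0,0,0,0,0,-0.026,0,0,0,0,0,0,-0.032,0,0,0,0,0,0,-0.038,0,0,0,0,0,0,-0.044,0,0,0,0,0,0,-0.05,0,0,0,0,0,0,-0.056,0,0,0,0,0,0,-0.062,0,0,0,0,0,0,-0.068,0,0,0,0,0,0,-0.074,0,0,0,0,0,0,-0.08,0])

```text
time_s: 5.77
tcp_pos: [0.5868, -0.0761, 0.1216]
ee_rot: [[0.001, -0.986, -0.167], [0.0, -0.167, 0.986], [-1.0, -0.001, 0.0]]
wrist_force: [-0.4, 5.3, 3.2]
gripper_width: 0.002
```

```bash
cat >> h.py <<'E'
SC=np.array([.5957,-.1365]);_a=np.radians(9.6);EX=np.array([np.cos(_a),np.sin(_a)]);EY=np.array([-EX[1],EX[0]])
def sh(p): d=np.array(p[:2])-SC;return d@EX,d@EY
E
python3 - <<'E'
from h import *
done([0,0,0],[0,0,-.08]);print(sh(r.sense()['tcp_pos']))
cv2.imwrite("pics/w3.png",r.capture('wrist')[:,:,::-1])
E
```

```text
cmd [ 0.5857 -0.0768  0.1218] meas [ 0.5868 -0.0761  0.1216] ang 99.59 cmdang 99.58 x [ 5.e-04  4.e-04 -1.e+00] F [-0.4  5.3  3.2] M [1.88 0.   0.06] w 0.0002 t 5.77 j [  8.  24. -13.  -0. -53.   1.]
(np.float64(0.0012606827248032302), np.float64(0.06102454334349837))
```

View pics/w3.png

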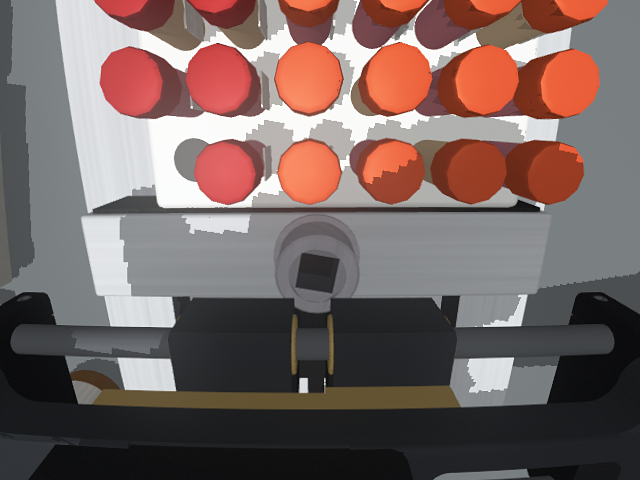

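Request:
move_arm(increments=[0,0,0,0,0,-0.003,0,0,0,0,0,0,-0.006,0,0,0,0,0,0,-0.009,0,0,0,0,0,0,-0.012,0])

```text
time_s: 6.15
tcp_pos: [0.5884, -0.0877, 0.1214]
ee_rot: [[-0.0, -0.986, -0.167], [0.0, -0.167, 0.986], [-1.0, 0.0, 0.0]]
wrist_force: [0.2, 5.1, 2.5]
gripper_width: 0.006
```

Request:
move_arm(increments=[0,0,0,0,0,-0.001,0,0,0,0,0,0,-0.002,0])

```text
time_s: 6.32
tcp_pos: [0.5888, -0.0897, 0.1214]
ee_rot: [[-0.0, -0.986, -0.166], [0.0, -0.166, 0.986], [-1.0, 0.0, 0.0]]
wrist_force: [1.0, 5.8, 2.8]
gripper_width: 0.009
```

```bash
python3 - <<'E'
from h import *
done([0,0,0],[0,0,-.014]);print(sh(r.sense()['tcp_pos']))
cv2.imwrite("pics/w4.png",r.capture('wrist')[:,:,::-1]);crop(r.capture('top')[:,:,::-1],280,145,415,265,5,'c7.png')
E
```

```text
cmd [ 0.588  -0.0906  0.1218] meas [ 0.5888 -0.0897  0.1214] ang 99.58 cmdang 99.58 x [-1.e-04  1.e-04 -1.e+00] F [1.  5.8 2.8] M [ 1.67 -0.08  0.08] w 0.0008 t 6.32 j [  7.  25. -12.  -0. -53.   3.]
(np.float64(0.0009865765988283242), np.float64(0.04727722986286436))
```

View pics/c7.png

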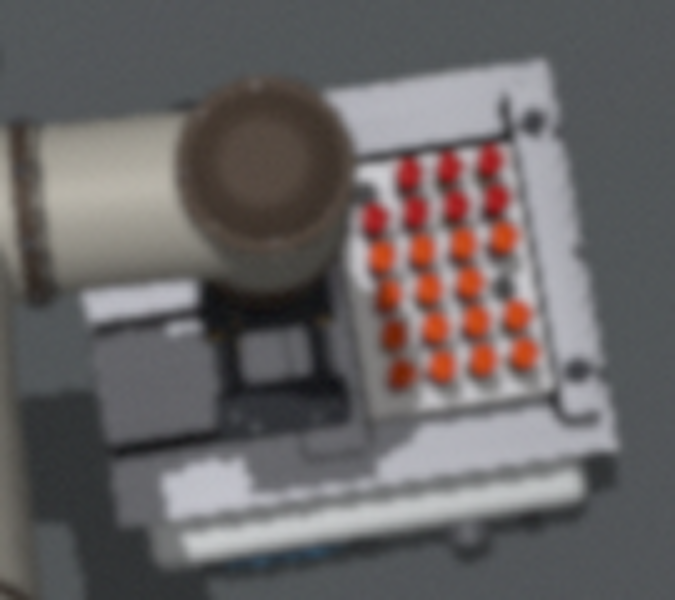

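Request:
move_arm(increments=[0,0,0,0,0,-0.001,0,0,0,0,0,0,-0.002,0,0,0,0,0,0,-0.002,0])

```text
time_s: 6.67
tcp_pos: [0.589, -0.0908, 0.1214]
ee_rot: [[-0.0, -0.986, -0.166], [0.001, -0.166, 0.986], [-1.0, 0.0, 0.001]]
wrist_force: [-0.1, 7.7, 2.4]
gripper_width: -0.003
```

Request:
move_arm(increments=[0,0,0,0,0,-0.001,0,0,0,0,0,0,-0.002,0,0,0,0,0,0,-0.002,0])

```text
time_s: 6.92
tcp_pos: [0.589, -0.0909, 0.1214]
ee_rot: [[-0.001, -0.986, -0.166], [0.004, -0.166, 0.986], [-1.0, -0.0, 0.004]]
wrist_force: [-1.5, 16.0, 4.4]
gripper_width: 0.004
```

Request:
move_arm(increments=[0,0,0,0,0,0.01,0,0,0,0,0,0,0.03,0,0,0,0,0,0,0.04,0,0,0,0,-0.04,0,0.05,0,0,0,0,-0.08,0,0.05,0,0,0,0,-0.12,0,0.05,0,0,0,0,-0.15,0,0.05,0,0,0,0,-0.15,0,0.05,0])

```text
time_s: 7.58
tcp_pos: [0.5839, -0.0455, 0.2792]
ee_rot: [[0.013, -0.986, -0.167], [-0.002, -0.167, 0.986], [-1.0, -0.012, -0.004]]
wrist_force: [0.9, 0.4, 0.8]
gripper_width: 0.001
```

```bash
python3 - <<'E'
from h import *
s=r.sense();save(s['tcp_pos'],s['ee_rot']);st();plan((.540,.342,.27),176.5)
E
```

```text
cmd [ 0.5839 -0.0455  0.2792] meas [ 0.5839 -0.0455  0.2792] ang 99.61 cmdang 99.61 x [ 0.0128 -0.0018 -0.9999] F [0.9 0.4 0.8] M [0.01 0.02 0.  ] w 0.0001 t 7.58 j [ 12.  16.  -1.   0. -72.  -2.]
PLAN turn [-76.88  -0.67   0.45] shift [ 0.0079 -0.0214  0.3894] dist 0.390 rows 11
```

```bash
python3 - <<'E'
from h import *
save([.588,-.0906,.1218],Rz(99.58));done([0,0,0],[-.15,0,.046]);plan((.540,.342,.27),176.5)
E
```

```text
cmd [ 0.5803 -0.0452  0.2718] meas [ 0.5839 -0.0455  0.2792] ang 99.61 cmdang 99.58 x [ 0.0128 -0.0018 -0.9999] F [0.9 0.4 0.8] M [0.01 0.02 0.  ] w 0.0001 t 7.58 j [ 12.  16.  -1.   0. -72.  -2.]
PLAN turn [-76.92   0.     0.  ] shift [ 0.0018 -0.0247  0.3886] dist 0.389 rows 11
```

Request:
move_arm(increments=[-76.9,0,0,0.0018,-0.0247,0.3886,0.05,-76.9,0,0,0.0018,-0.0247,0.3886,0.05,-76.9,0,0,0.0018,-0.0247,0.3886,0.05,-76.9,0,0,0.0018,-0.0247,0.3886,0.05,-76.9,0,0,0.0018,-0.0247,0.3886,0.05,-76.9,0,0,0.0018,-0.0247,0.3886,0.05,-76.9,0,0,0.0018,-0.0247,0.3886,0.05,-76.9,0,0,0.0018,-0.0247,0.3886,0.05,-76.9,0,0,0.0018,-0.0247,0.3886,0.05,-76.9,0,0,0.0018,-0.0247,0.3886,0.05,-76.9,0,0,0.0018,-0.0247,0.3886,0.05,-76.9,0,0,0.0018,-0.0247,0.3886,0.05])

```text
time_s: 8.58
tcp_pos: [0.5401, 0.3432, 0.2677]
ee_rot: [[-0.003, -0.058, -0.998], [-0.003, -0.998, 0.058], [-1.0, 0.004, 0.002]]
wrist_force: [-0.9, -0.1, -0.1]
gripper_width: 0.575
```

Request:
move_arm(increments=[0,0,0,0,0,0,0.05,0,0,0,0,0,0,0.05,0,0,0,0,0,0,0.05])

```text
time_s: 8.83
tcp_pos: [0.5409, 0.3416, 0.2694]
ee_rot: [[-0.001, -0.064, -0.998], [-0.001, -0.998, 0.064], [-1.0, 0.001, 0.001]]
wrist_force: [0.4, -0.1, -0.0]
gripper_width: 0.574
```

```bash
python3 - <<'E'
from h import *
done([-76.9,0,0],[.0018,-.0247,.3886])
cv2.imwrite("pics/w5.png",r.capture('wrist')[:,:,::-1]);cv2.imwrite("pics/top5.png",r.capture('top')[:,:,::-1])
im=cv2.imread('pics/top5.png');crop(im,280,145,415,265,5,'c8.png')
E
```

```text
cmd [0.54  0.342 0.27 ] meas [0.5409 0.3416 0.2694] ang 176.32 cmdang 176.48 x [-7.e-04 -9.e-04 -1.e+00] F [ 0.4 -0.1 -0. ] M [-0.06  0.14  0.05] w 0.0499 t 8.83 j [ 47.  22.   6.   0. -74.  40.]
```

View pics/w5.png

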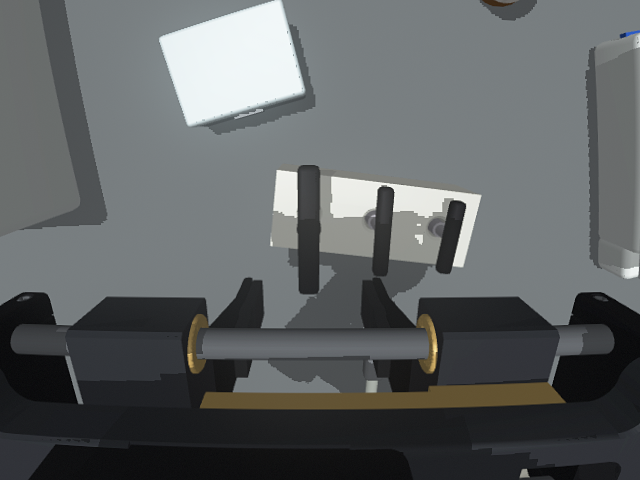

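View pics/c8.png

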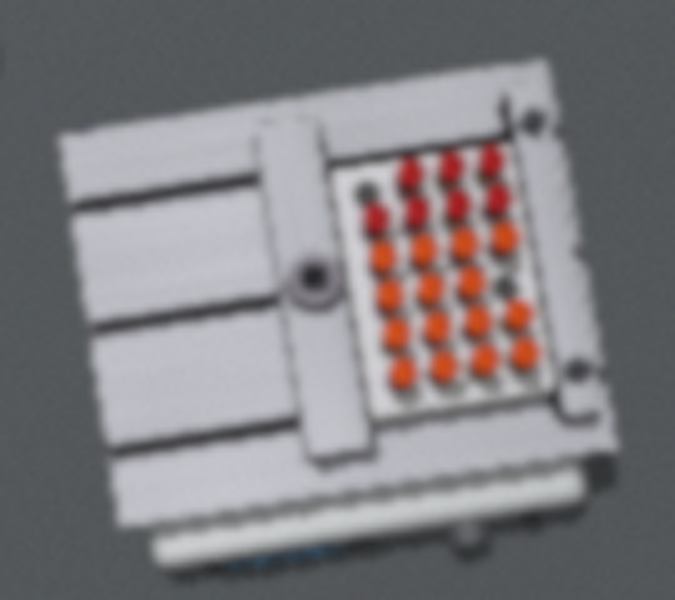

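```bash
python3 - <<'E'
from h import *
im=cv2.imread('pics/w5.png');crop(im,260,150,500,310,3,'c9.png')
g=cv2.cvtColor(im,cv2.COLOR_BGR2GRAY)
m=(g<75).astype(np.uint8);m[:, :290]=0;m[:,328:]=0;m[:160]=0;m[296:]=0
n,l,s,c=cv2.connectedComponentsWithStats(m);print(s,c)
E
```

```text
[[     0      0    640    480 304484]
 [   297    165     24    129   2716]] [[319.60040922 239.59749609]
 [308.24337261 228.56995582]]
```

View pics/c9.png

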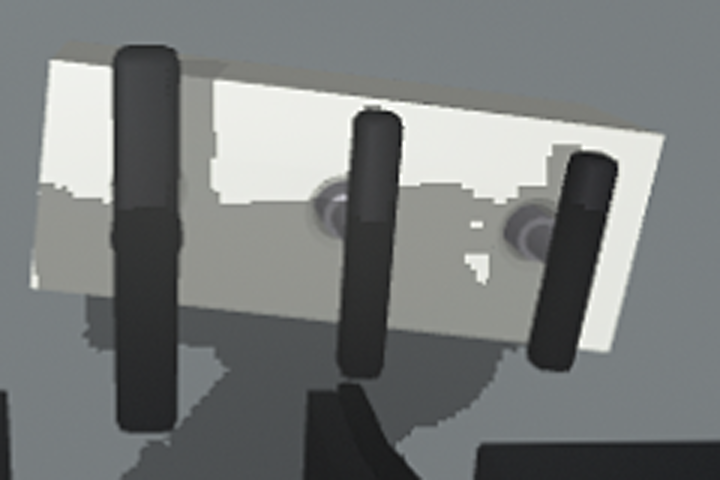

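```bash
python3 - <<'E'
from h import *
f=lambda p:((p[0]+.5)/3-.5+260,(p[1]+.5)/3-.5+150)
a=[onz('wrist',f(p),.146) for p in [(146.5,46),(146.5,431)]]
print(a,np.linalg.norm(a[0]-a[1]),(a[0]+a[1])/2)
d=a[0]-a[1];print('ang',np.degrees(np.arctan2(d[1],d[0])))
w=[onz('wrist',f(p),.139) for p in [(114,200),(180,200)]];print(np.linalg.norm(w[0]-w[1]))
print('tcp proj',proj('wrist',[r.sense()['tcp_pos']]))
# stand hole
S=[onz('wrist',f(p),.07)[:2] for p in [(50,60),(663,134),(610,352),(32,289)]];S=np.array(S);print(S,np.linalg.norm(S-np.roll(S,-1,0),axis=1),S.mean(0))
y=(S[0]-S[1]+S[3]-S[2]);y/=np.linalg.norm(y);print('hole',S.mean(0)+.068*y,'yaw',np.degrees(np.arctan2(-y[0],y[1])))
E
```

```text
[array([0.59615975, 0.34182575, 0.146     ]), array([0.48675736, 0.34924547, 0.146     ])] 0.10965370630194478 [0.54145856 0.34553561 0.146     ]
ang -3.879885347381362
0.01825035791689383
tcp proj [[313.85538472 304.76644277]]
[[0.58641076 0.37517678]
 [0.54884145 0.1684378 ]
 [0.46942606 0.18206416]
 [0.50723415 0.38899807]] [0.21012486 0.08057594 0.21035944 0.0803739 ] [0.52797811 0.2786692 ]
hole [0.54016801 0.34556768] yaw -10.326851878394457
```

```bash
python3 - <<'E'
from h import *
plan((.5404,.3458,.129),176.3)
E
```

```text
PLAN turn [0.18 0.   0.  ] shift [ 1.41e-01 -3.80e-03 -1.00e-04] dist 0.141 rows 4
```

Request:
move_arm(increments=[0.2,0,0,0.03,-0.0038,0,0.05,0.2,0,0,0.065,-0.0038,0,0.05,0.2,0,0,0.1,-0.0038,0,0.05,0.2,0,0,0.12,-0.0038,0,0.05,0.2,0,0,0.134,-0.0038,0,0.05,0.2,0,0,0.141,-0.0038,0,0.05,0.2,0,0,0.141,-0.0038,0,0.05,0.2,0,0,0.141,-0.0038,0,0.05])

```text
time_s: 9.6
tcp_pos: [0.5414, 0.3465, 0.1292]
ee_rot: [[0.0, -0.065, -0.998], [0.0, -0.998, 0.065], [-1.0, -0.0, -0.0]]
wrist_force: [0.8, 0.1, 0.2]
gripper_width: 0.574
```

```bash
python3 - <<'E'
from h import *
done([.2,0,0],[.141,-.0038,0])
cv2.imwrite("pics/w6.png",r.capture('wrist')[:,:,::-1])
E
```

```text
cmd [0.5403 0.3458 0.129 ] meas [0.5414 0.3465 0.1292] ang 176.25 cmdang 176.28 x [ 4.e-04  0.e+00 -1.e+00] F [0.8 0.1 0.2] M [-0.02  0.13  0.  ] w 0.0499 t 9.60 j [ 47.  28.  -5.   0. -57.  39.]
```

View pics/w6.png

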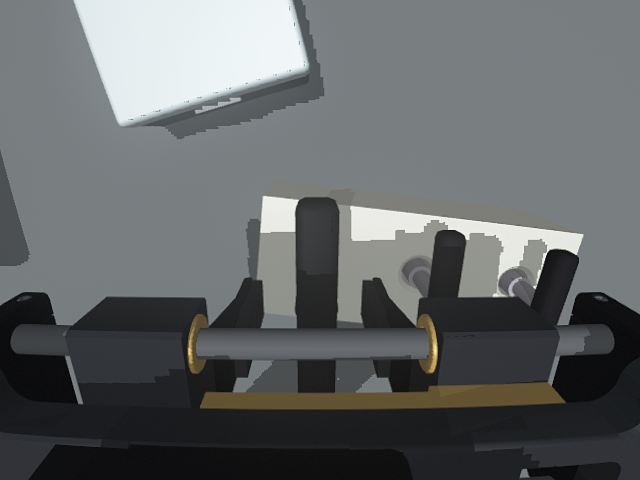

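Request:
move_arm(increments=[0,0,0,0,0,0,0,0,0,0,0,0,0,0,0,0,0,0,0,0,0,0,0,0,0,0,0,0,0,0,0,0,0,0,0,0,0,0,0,0,0,0,0,0,0,0,0,0,0])

```text
time_s: 10.23
tcp_pos: [0.5409, 0.3464, 0.1286]
ee_rot: [[-0.001, -0.065, -0.998], [-0.001, -0.998, 0.065], [-1.0, 0.001, 0.001]]
wrist_force: [-0.2, 0.1, 0.6]
gripper_width: 0.202
```

```bash
python3 - <<'E'
from h import *
st()
E
```

```text
cmd [0.5403 0.3458 0.129 ] meas [0.5409 0.3464 0.1286] ang 176.28 cmdang 176.28 x [-5.e-04 -6.e-04 -1.e+00] F [-0.2  0.1  0.6] M [-0.22  0.19  0.05] w 0.0176 t 10.23 j [ 47.  28.  -5.   0. -57.  39.]
```

Request:
move_arm(increments=[0,0,0,-0.01,0,0,0,0,0,0,-0.03,0,0,0,0,0,0,-0.06,0,0,0,0,0,0,-0.095,0,0,0,0,0,0,-0.13,0,0,0,0,0,0,-0.165,0,0,0,0,0,0,-0.2,0,0,0,0,0,0,-0.22,0,0,0,0,0,0,-0.22,0,0,0])

```text
time_s: 10.98
tcp_pos: [0.5425, 0.3473, 0.3554]
ee_rot: [[0.009, -0.065, -0.998], [0.007, -0.998, 0.065], [-1.0, -0.007, -0.008]]
wrist_force: [1.2, 0.0, -1.4]
gripper_width: 0.203
```

```bash
python3 - <<'E'
from h import *
done([0,0,0],[-.22,0,0])
im=cv2.imread('pics/w2.png');crop(im,260,130,390,250,6,'c10.png')
im=cv2.imread('pics/w3.png');crop(im,260,200,380,310,6,'c11.png')
f=lambda p:((p[0]+.5)/5-.5+280,(p[1]+.5)/5-.5+145)
for p in [(313,276)]: q=onz('top',f(p),.158);print(q,sh(q))
cv2.imwrite("pics/w7.png",r.capture('wrist')[:,:,::-1])
E
```

```text
cmd [0.5403 0.3458 0.349 ] meas [0.5425 0.3473 0.3554] ang 176.28 cmdang 176.28 x [ 0.0088  0.0067 -0.9999] F [ 1.2  0.  -1.4] M [-0.06  0.04 -0.06] w 0.0177 t 10.98 j [ 47.  21.  16.   0. -85.  39.]
[ 0.59415107 -0.12058555  0.158     ] (np.float64(0.001126795630115406), np.float64(0.015949896040561615))
```

View pics/c10.png

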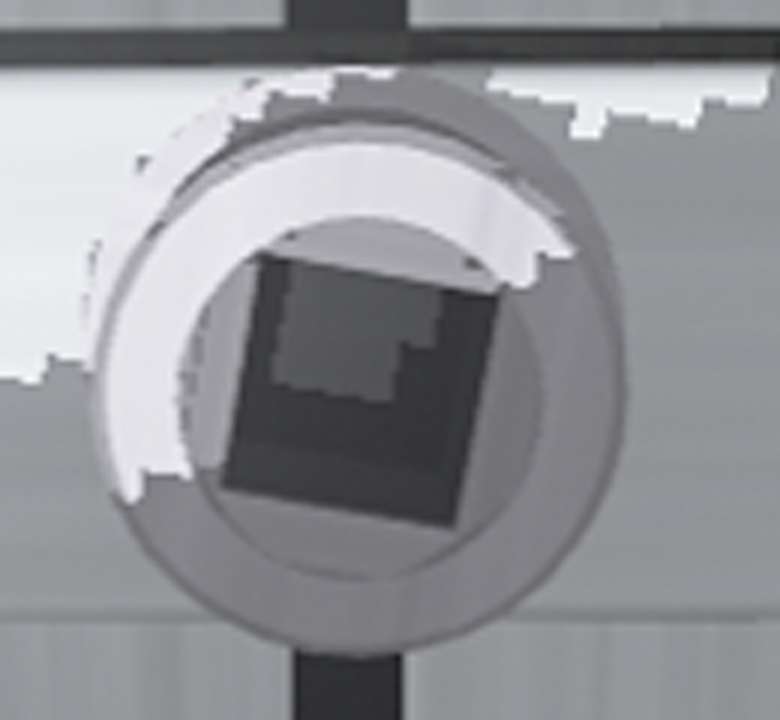

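View pics/c11.png

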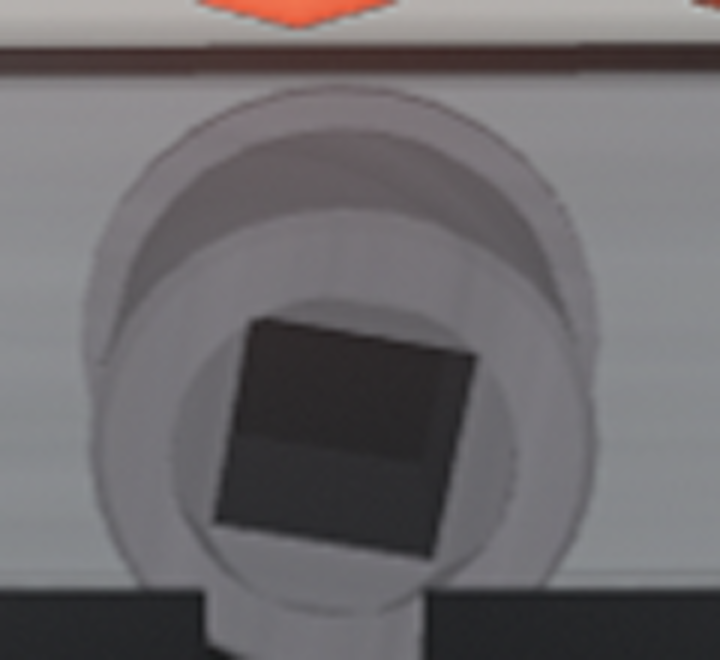

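View pics/w7.png

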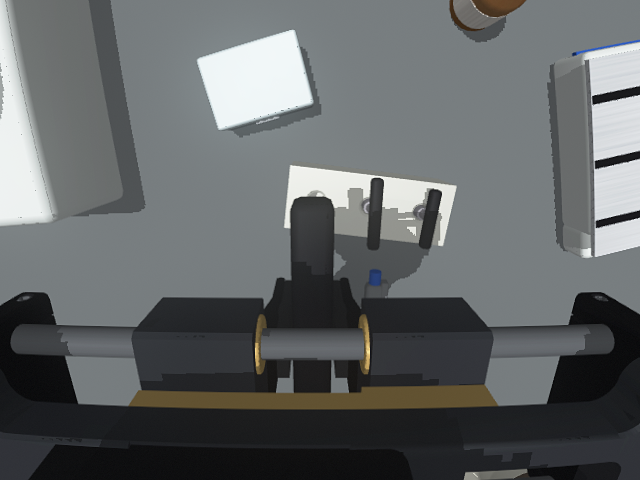

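```bash
python3 - <<'E'
from h import *
s={'tcp_pos':[.5868,-.0761,.1216],'ee_rot':Rz(99.59)}
f=lambda p:((p[0]+.5)/6-.5+260,(p[1]+.5)/6-.5+200)
for z in (.155,.152):
    Q=np.array([onz('wrist',f(p),z,s)[:2] for p in [(255,316),(475,353),(432,558),(215,523)]])
    e=np.roll(Q,-1,0)-Q;print(np.linalg.norm(e,axis=1),Q.mean(0),np.degrees(np.arctan2(e[:,1],e[:,0])))
a=[onz('wrist',f(p),.158,s)[:2] for p in [(172,455),(518,455),(345,298),(345,612)]]
print(np.linalg.norm(a[0]-a[1]),np.linalg.norm(a[2]-a[3]),np.mean(a,0))
c=np.mean(a,0)-.0151*EY;print('final',c,sh(c))
s2={'tcp_pos':[.5742,.0025,.1231],'ee_rot':Rz(99.45)}
f=lambda p:((p[0]+.5)/6-.5+260,(p[1]+.5)/6-.5+130)
Q=np.array([onz('wrist',f(p),.155,s2)[:2] for p in [(260,252),(500,292),(456,528),(222,488)]])
e=np.roll(Q,-1,0)-Q;print(np.linalg.norm(e,axis=1),Q.mean(0),np.degrees(np.arctan2(e[:,1],e[:,0])))
E
```

```text
[0.01360166 0.01397318 0.01383906 0.01399147] [ 0.59100283 -0.10676455] [179.37970873  89.68589525  -0.54766814 -91.28664035]
[0.01393849 0.01431922 0.01418177 0.01433796] [ 0.59074859 -0.10552611] [179.37970873  89.68589525  -0.54766814 -91.28664035]
0.020900463198372254 0.020573037258872818 [ 0.59101383 -0.10686825]
final [ 0.59353204 -0.12175679] (np.float64(0.00032110261882275343), np.float64(0.014898293514429938))
[0.01401329 0.01419738 0.01411087 0.01405784] [ 0.58224628 -0.05677281] [-179.99399922   90.15223271   -0.56092773  -90.24120699]
```

```bash
python3 - <<'E'
from h import *
st();plan((.5932,-.1215,.32),179.5)
E
```

```text
cmd [0.5403 0.3458 0.349 ] meas [0.5414 0.347  0.3518] ang 176.27 cmdang 176.28 x [ 0.0036  0.0041 -1.    ] F [-0.5  0.1 -3.2] M [-0.13  0.15 -0.04] w 0.0180 t 11.03 j [ 47.  21.  16.  -0. -84.  39.]
PLAN turn [-3.22  0.    0.  ] shift [ 0.029   0.4629 -0.0831] dist 0.471 rows 12
```

Request:
move_arm(increments=[-1,0,0,0,0.03,-0.006,0,-3.2,0,0,0,0.07,-0.012,0,-3.2,0,0,0,0.11,-0.02,0,-3.2,0,0,0,0.15,-0.027,0,-3.2,0,0,0,0.19,-0.034,0,-3.2,0,0,0,0.23,-0.041,0,-3.2,0,0,0,0.27,-0.048,0,-3.2,0,0,0,0.31,-0.056,0,-3.2,0,0,0,0.35,-0.063,0,-3.2,0,0,0,0.385,-0.069,0,-3.2,0,0,0,0.41,-0.074,0,-3.2,0,0,0,0.43,-0.077,0])

```text
time_s: 12.03
tcp_pos: [0.5889, -0.0898, 0.3461]
ee_rot: [[-0.005, -0.011, -1.0], [-0.0, -1.0, 0.011], [-1.0, 0.0, 0.005]]
wrist_force: [0.4, -0.2, -1.8]
gripper_width: 0.204
```

Request:
move_arm(increments=[0,0,0,0.005,0.02,-0.004,0,0,0,0,0.01,0.028,-0.005,0,0,0,0,0.019,0.033,-0.006,0,0,0,0,0.029,0.033,-0.006,0,0,0,0,0.029,0.033,-0.006,0,0,0,0,0.029,0.033,-0.006,0,0,0,0,0.029,0.033,-0.006,0])

```text
time_s: 12.62
tcp_pos: [0.5957, -0.1197, 0.3197]
ee_rot: [[-0.0, -0.008, -1.0], [-0.001, -1.0, 0.008], [-1.0, 0.001, 0.0]]
wrist_force: [0.2, 0.1, -2.0]
gripper_width: 0.202
```

```bash
python3 - <<'E'
from h import *
done([-3.2,0,0],[0,.43,-.077]);done([0,0,0],[.029,.033,-.006])
cv2.imwrite("pics/w8.png",r.capture('wrist')[:,:,::-1]);a=r.capture('scene')[:,:,::-1];cv2.imwrite('pics/s8.png',a);crop(a,230,150,370,280,5,'c12.png')
a=r.capture('top')[:,:,::-1];crop(a,280,145,415,265,5,'c13.png')
E
```

```text
cmd [ 0.5892 -0.0882  0.349 ] meas [ 0.5957 -0.1197  0.3197] ang 179.56 cmdang 179.48 x [-5.e-04 -6.e-04 -1.e+00] F [ 0.2  0.1 -2. ] M [-0.14  0.15  0.07] w 0.0176 t 12.62 j [  4.  18.   7.   0. -79.  86.]
cmd [ 0.5949 -0.1213  0.32  ] meas [ 0.5957 -0.1197  0.3197] ang 179.56 cmdang 179.48 x [-5.e-04 -6.e-04 -1.e+00] F [ 0.2  0.1 -2. ] M [-0.14  0.15  0.07] w 0.0176 t 12.62 j [  4.  18.   7.   0. -79.  86.]
```

View pics/w8.png

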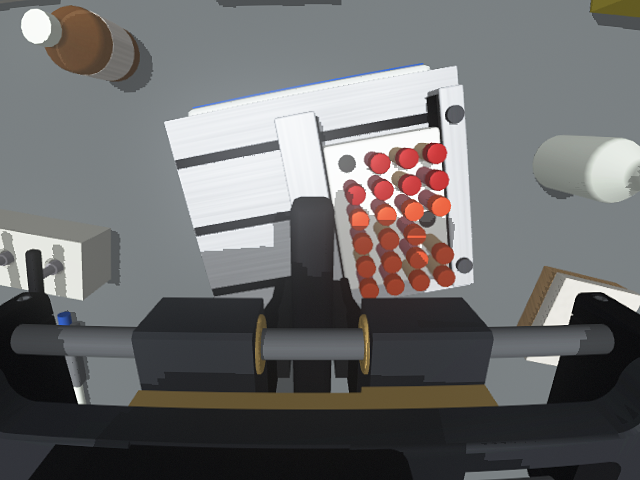

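View pics/c12.png

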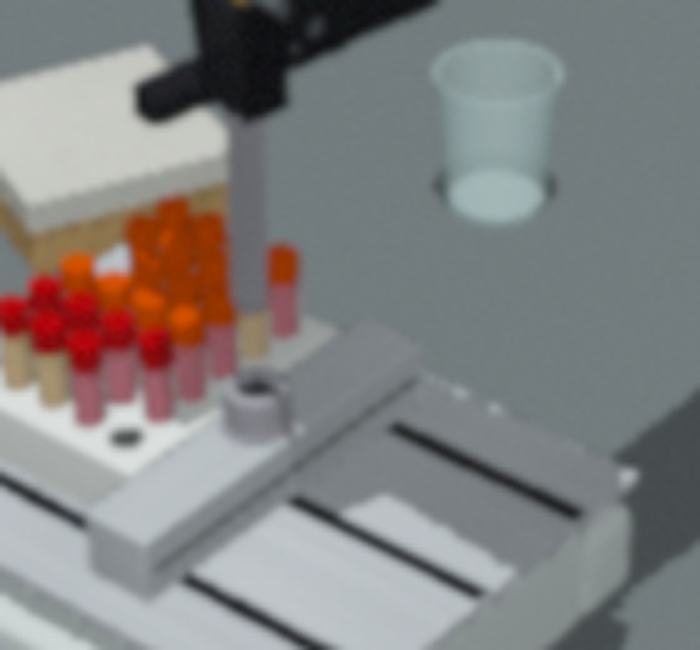

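```bash
python3 - <<'E'
from h import *
g=lambda q:((q-np.array([230,150])+.5)*5-.5).round(1)
t=np.array(r.sense()['tcp_pos'])
for nm,p in [('tip',t-[0,0,.1186]),('tipup',t-[0,0,.1186-.09]),('sock',[.5937,-.1213,.158])]: print(nm,g(proj('scene',p)))
f=lambda p:((p[0]+.5)/5-.5+230,(p[1]+.5)/5-.5+150)
q=onz('scene',f((259,384)),.158);print('socket by scene now',q,sh(q))
q=onz('scene',f((248,312)),.201);print('tip by scene',q)
E
```

```text
tip [[249.4 314.5]]
tipup [[243.4 144.9]]
sock [[253.9 389.4]]
socket by scene now [ 0.58920178 -0.12305036  0.158     ] (np.float64(-0.004164234976876041), np.float64(0.014344991909270386))
tip by scene [ 0.59431757 -0.12282423  0.201     ]
```

View pics/c13.png

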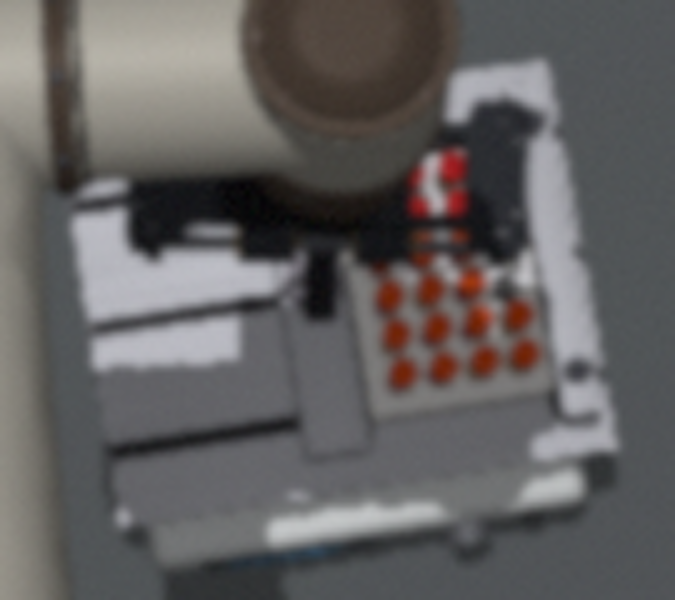

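Request:
move_arm(increments=[0,0,0,0.01,0.001,0.002,0,0,0,0,0.02,0.001,0.002,0,0,0,0,0.03,0.001,0.002,0,0,0,0,0.037,0.001,0.002,0,0,0,0,0.037,0.001,0.002,0,0,0,0,0.037,0.001,0.002,0])

```text
time_s: 13.27
tcp_pos: [0.5933, -0.1217, 0.2817]
ee_rot: [[-0.002, -0.009, -1.0], [-0.001, -1.0, 0.009], [-1.0, 0.001, 0.002]]
wrist_force: [0.9, -0.7, -0.8]
gripper_width: 0.206
```

```bash
python3 - <<'E'
from h import *
done([0,0,0],[.037,.001,.002])
a=r.capture('scene')[:,:,::-1];cv2.imwrite('pics/s9.png',a);crop(a,250,180,330,250,9,'c14.png')
g=lambda q:((q-np.array([250,180])+.5)*9-.5).round(1)
t=np.array(r.sense()['tcp_pos'])
for nm,p in [('tip',t-[0,0,.1186]),('tipup',t-[0,0,.1186-.04]),('sock',[.5937,-.1213,.158])]: print(nm,g(proj('scene',p)))
E
```

```text
cmd [ 0.5929 -0.1223  0.283 ] meas [ 0.5933 -0.1217  0.2817] ang 179.47 cmdang 179.48 x [-2.3e-03 -7.0e-04 -1.0e+00] F [ 0.9 -0.7 -0.8] M [-0.13  0.09 -0.05] w 0.0179 t 13.27 j [  4.  19.   3.   0. -74.  86.]
tip [[275.7 411.8]]
tipup [[271.1 283.3]]
sock [[277.4 431.3]]
```

View pics/c14.png

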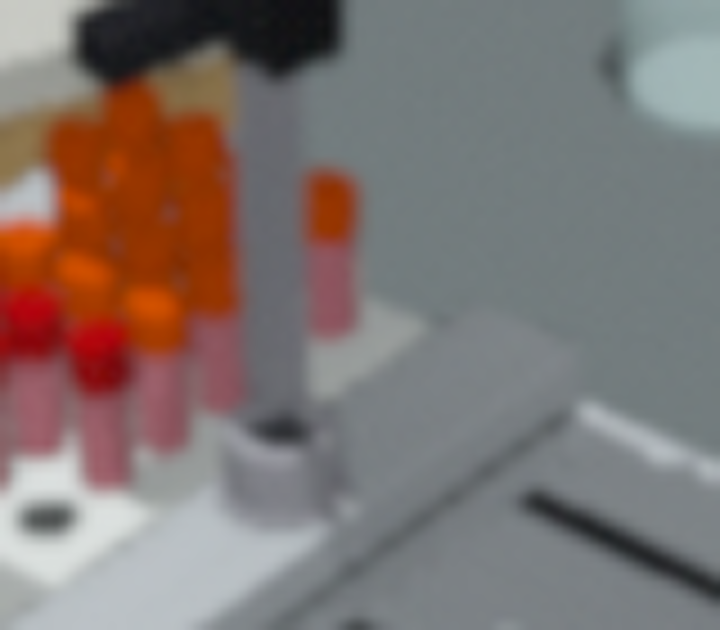

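Request:
move_arm(increments=[0,0,0,0.002,-0.0005,0,0,0,0,0,0.004,-0.0005,0,0,0,0,0,0.006,-0.0005,0,0,0,0,0,0.008,-0.0005,0,0,0,0,0,0.01,-0.0005,0,0,0,0,0,0.01,-0.0005,0,0])

```text
time_s: 13.82
tcp_pos: [0.5932, -0.121, 0.272]
ee_rot: [[-0.002, -0.009, -1.0], [-0.0, -1.0, 0.009], [-1.0, 0.0, 0.002]]
wrist_force: [-0.6, -0.1, -1.6]
gripper_width: 0.202
```

```bash
python3 - <<'E'
from h import *
done([0,0,0],[.01,-.0005,0])
E
```

```text
cmd [ 0.5929 -0.1218  0.273 ] meas [ 0.5932 -0.121   0.272 ] ang 179.47 cmdang 179.48 x [-1.6e-03 -2.0e-04 -1.0e+00] F [-0.6 -0.1 -1.6] M [-0.08  0.1   0.01] w 0.0176 t 13.82 j [  4.  19.   2.   0. -73.  86.]
```

Request:
move_arm(increments=[0,0,0,0.002,0,0,0,0,0,0,0.004,0,0,0,0,0,0,0.006,0,0,0,0,0,0,0.008,0,0,0,0,0,0,0.008,0,0,0])

```text
time_s: 14.23
tcp_pos: [0.5932, -0.121, 0.264]
ee_rot: [[-0.002, -0.009, -1.0], [-0.0, -1.0, 0.009], [-1.0, 0.0, 0.002]]
wrist_force: [-0.1, 0.5, -3.3]
gripper_width: 0.205
```

```bash
python3 - <<'E'
from h import *
done([0,0,0],[.008,0,0])
E
```

```text
cmd [ 0.5929 -0.1218  0.265 ] meas [ 0.5932 -0.121   0.264 ] ang 179.47 cmdang 179.48 x [-1.6e-03 -2.0e-04 -1.0e+00] F [-0.1  0.5 -3.3] M [-0.07  0.12 -0.07] w 0.0178 t 14.23 j [  4.  19.   1.   0. -72.  86.]
```

Request:
move_arm(increments=[0,0,0,0.002,0,0,0,0,0,0,0.004,0,0,0,0,0,0,0.005,0,0,0,0,0,0,0.0055,0,0,0,0,0,0,0.0055,0,0,0])

```text
time_s: 14.65
tcp_pos: [0.5935, -0.1211, 0.2589]
ee_rot: [[-0.001, -0.009, -1.0], [-0.0, -1.0, 0.009], [-1.0, 0.0, 0.001]]
wrist_force: [-0.2, 0.7, -1.8]
gripper_width: 0.2
```

Request:
move_arm(increments=[0,0,0,0.001,0,0,0,0,0,0,0.0015,0,0,0,0,0,0,0.0015,0,0,0])

```text
time_s: 14.9
tcp_pos: [0.5939, -0.1212, 0.2585]
ee_rot: [[0.001, -0.009, -1.0], [-0.001, -1.0, 0.009], [-1.0, 0.001, -0.001]]
wrist_force: [-0.8, -0.2, 1.4]
gripper_width: 0.205
```

```bash
python3 - <<'E'
from h import *
done([0,0,0],[.007,0,0])
E
```

```text
cmd [ 0.5929 -0.1218  0.258 ] meas [ 0.5939 -0.1212  0.2585] ang 179.49 cmdang 179.48 x [ 9.e-04 -8.e-04 -1.e+00] F [-0.8 -0.2  1.4] M [ 0.    0.29 -0.01] w 0.0178 t 14.90 j [  4.  19.   0.   0. -71.  86.]
```

Request:
move_arm(increments=[5,0,0,0.0005,0,0,0,10,0,0,0.0005,0,0,0,15,0,0,0.0005,0,0,0,20,0,0,0.0005,0,0,0,25,0,0,0.0005,0,0,0,30,0,0,0.0005,0,0,0,30,0,0,0.0005,0,0,0])

```text
time_s: 15.48
tcp_pos: [0.594, -0.1211, 0.2585]
ee_rot: [[0.002, -0.509, -0.861], [-0.001, -0.861, 0.509], [-1.0, -0.0, -0.002]]
wrist_force: [-0.6, -0.0, 2.6]
gripper_width: 0.208
```

```bash
python3 - <<'E'
from h import *
done([30,0,0],[.0005,0,0])
a=r.capture('scene')[:,:,::-1];crop(a,250,180,330,250,9,'c15.png');cv2.imwrite('pics/w10.png',r.capture('wrist')[:,:,::-1])
E
```

```text
cmd [ 0.5929 -0.1218  0.2575] meas [ 0.594  -0.1211  0.2585] ang 149.42 cmdang 149.48 x [ 1.8e-03 -7.0e-04 -1.0e+00] F [-0.6 -0.   2.6] M [0.29 0.35 0.11] w 0.0181 t 15.48 j [  4.  19.   0.   0. -71.  56.]
```

View pics/c15.png

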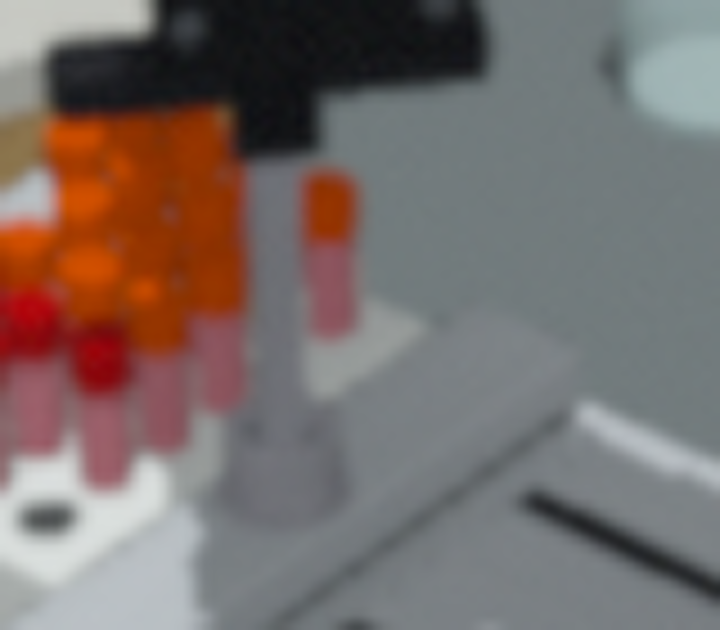

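View pics/w10.png

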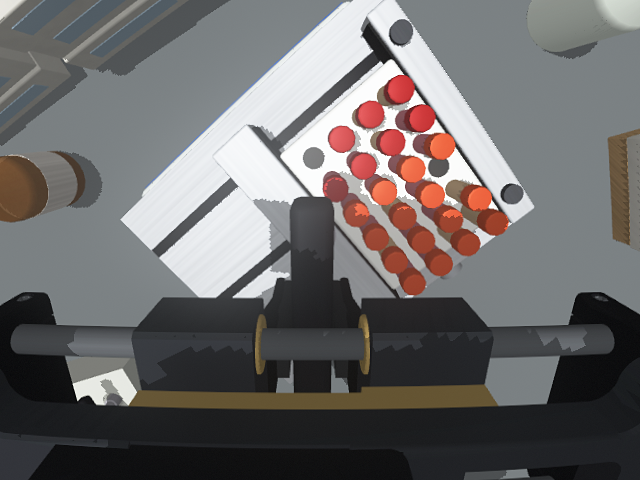

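Request:
move_arm(increments=[5,0,0,0,0,0,0,10,0,0,0,0,0,0,15,0,0,0,0,0,0,20,0,0,0,0,0,0,25,0,0,0,0,0,0,30,0,0,0,0,0,0,35,0,0,0,0,0,0,40,0,0,0,0,0,0,40,0,0,0,0,0,0])

```text
time_s: 16.33
tcp_pos: [0.5942, -0.1215, 0.2585]
ee_rot: [[0.002, -0.943, -0.333], [-0.001, -0.333, 0.943], [-1.0, -0.001, -0.002]]
wrist_force: [0.3, -0.7, 5.2]
gripper_width: 0.204
```

```bash
python3 - <<'E'
from h import *
done([40,0,0],[0,0,0])
E
```

```text
cmd [ 0.5929 -0.1218  0.2575] meas [ 0.5942 -0.1215  0.2585] ang 109.46 cmdang 109.48 x [ 0.0019 -0.0015 -1.    ] F [ 0.3 -0.7  5.2] M [0.04 0.31 0.08] w 0.0178 t 16.33 j [  4.  19.   0.   0. -71.  16.]
```

Request:
move_arm(increments=[2,0,0,0,0,0,0,4,0,0,0,0,0,0,6,0,0,0,0,0,0,6,0,0,0,0,0,0])

```text
time_s: 16.67
tcp_pos: [0.5941, -0.1216, 0.2585]
ee_rot: [[0.002, -0.972, -0.235], [-0.002, -0.235, 0.972], [-1.0, -0.001, -0.002]]
wrist_force: [-1.4, 0.6, 5.9]
gripper_width: 0.203
```

```bash
python3 - <<'E'
from h import *
done([6,0,0],[0,0,0])
E
```

```text
cmd [ 0.5929 -0.1218  0.2575] meas [ 0.5941 -0.1216  0.2585] ang 103.57 cmdang 103.48 x [ 0.0019 -0.0015 -1.    ] F [-1.4  0.6  5.9] M [0.06 0.28 0.15] w 0.0177 t 16.67 j [  4.  19.   0.   0. -71.  10.]
```

Request:
move_arm(increments=[2,0,0,0,0,0,0,4,0,0,0,0,0,0,6,0,0,0,0,0,0,6,0,0,0,0,0,0])

```text
time_s: 17.0
tcp_pos: [0.5941, -0.1216, 0.2585]
ee_rot: [[0.002, -0.991, -0.132], [-0.002, -0.132, 0.991], [-1.0, -0.002, -0.002]]
wrist_force: [-1.3, -1.1, 5.1]
gripper_width: 0.204
```

```bash
python3 - <<'E'
from h import *
done([6,0,0],[0,0,0])
E
```

```text
cmd [ 0.5929 -0.1218  0.2575] meas [ 0.5941 -0.1216  0.2585] ang 97.57 cmdang 97.48 x [ 0.0018 -0.0016 -1.    ] F [-1.3 -1.1  5.1] M [-0.07  0.29  0.12] w 0.0178 t 17.00 j [  4.  19.   0.   0. -71.   4.]
```

Request:
move_arm(increments=[2,0,0,0,0,0,0,4,0,0,0,0,0,0,4,0,0,0,0,0,0])

```text
time_s: 17.25
tcp_pos: [0.5941, -0.1216, 0.2585]
ee_rot: [[0.002, -0.998, -0.062], [-0.002, -0.062, 0.998], [-1.0, -0.002, -0.002]]
wrist_force: [-0.1, 0.3, 6.6]
gripper_width: 0.205
```

```bash
python3 - <<'E'
from h import *
done([4,0,0],[0,0,0])
E
```

```text
cmd [ 0.5929 -0.1218  0.2575] meas [ 0.5941 -0.1216  0.2585] ang 93.57 cmdang 93.48 x [ 0.0018 -0.0017 -1.    ] F [-0.1  0.3  6.6] M [-0.09  0.29  0.11] w 0.0179 t 17.25 j [  4.  19.   0.   0. -71.  -0.]
```

Request:
move_arm(increments=[2,0,0,0,0,0,0,3,0,0,0,0,0,0,3,0,0,0,0,0,0])

```text
time_s: 17.5
tcp_pos: [0.5941, -0.1216, 0.2585]
ee_rot: [[0.002, -1.0, -0.01], [-0.002, -0.01, 1.0], [-1.0, -0.002, -0.002]]
wrist_force: [-0.5, -0.5, 4.6]
gripper_width: 0.202
```

```bash
python3 - <<'E'
from h import *
done([3,0,0],[0,0,0])
E
```

```text
cmd [ 0.5929 -0.1218  0.2575] meas [ 0.5941 -0.1216  0.2585] ang 90.60 cmdang 90.48 x [ 0.0018 -0.0017 -1.    ] F [-0.5 -0.5  4.6] M [-0.06  0.31  0.07] w 0.0176 t 17.50 j [  4.  19.   0.   0. -71.  -3.]
```

```bash
python3 - <<'E'
from h import *
a=r.capture('scene')[:,:,::-1];crop(a,250,180,330,250,9,'c16.png');cv2.imwrite('pics/w11.png',r.capture('wrist')[:,:,::-1]);st()
E
```

```text
cmd [ 0.5929 -0.1218  0.2575] meas [ 0.5941 -0.1216  0.2585] ang 90.64 cmdang 90.48 x [ 0.0017 -0.0017 -1.    ] F [-0.5  1.   4.9] M [-0.07  0.27  0.1 ] w 0.0178 t 17.60 j [  4.  19.   0.   0. -71.  -3.]
```

View pics/w11.png

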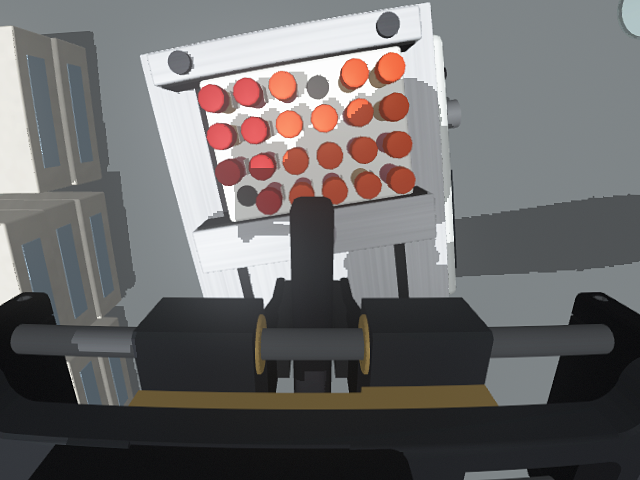

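View pics/c16.png

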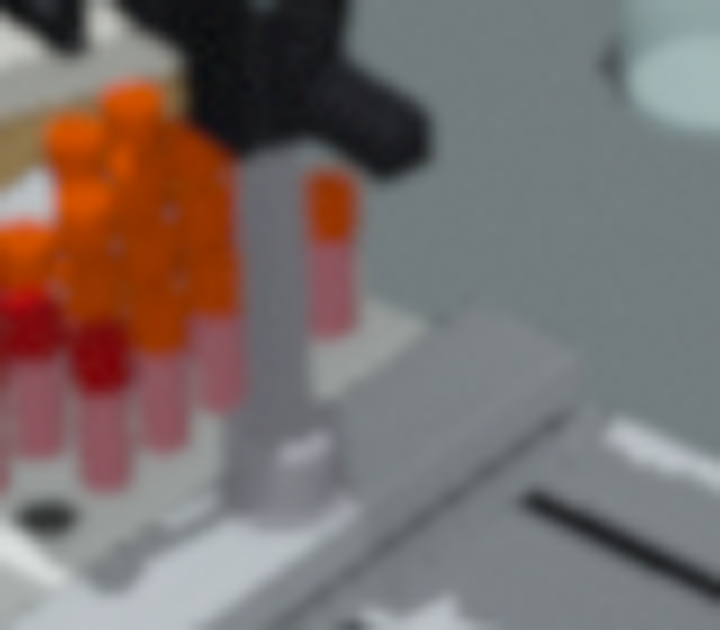

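Request:
move_arm(increments=[2,0,0,0,0,0,0,3,0,0,0,0,0,0,3,0,0,0,0,0,0])

```text
time_s: 17.85
tcp_pos: [0.5941, -0.1217, 0.2585]
ee_rot: [[0.002, -0.999, 0.042], [-0.002, 0.042, 0.999], [-1.0, -0.002, -0.002]]
wrist_force: [-0.0, 0.2, 5.9]
gripper_width: 0.204
```

```bash
python3 - <<'E'
from h import *
done([3,0,0],[0,0,0])
E
```

```text
cmd [ 0.5929 -0.1218  0.2575] meas [ 0.5941 -0.1217  0.2585] ang 87.60 cmdang 87.48 x [ 0.0017 -0.0017 -1.    ] F [-0.   0.2  5.9] M [-0.09  0.27  0.16] w 0.0178 t 17.85 j [  4.  19.   0.   0. -71.  -6.]
```

Request:
move_arm(increments=[2,0,0,0,0,0,0,3,0,0,0,0,0,0,3,0,0,0,0,0,0])

```text
time_s: 18.1
tcp_pos: [0.5941, -0.1217, 0.2585]
ee_rot: [[0.002, -0.996, 0.094], [-0.002, 0.094, 0.996], [-1.0, -0.002, -0.002]]
wrist_force: [-0.8, -0.8, 5.9]
gripper_width: 0.202
```

```bash
python3 - <<'E'
from h import *
done([3,0,0],[0,0,0])
E
```

```text
cmd [ 0.5929 -0.1218  0.2575] meas [ 0.5941 -0.1217  0.2585] ang 84.63 cmdang 84.48 x [ 0.0017 -0.0018 -1.    ] F [-0.8 -0.8  5.9] M [-0.12  0.27  0.24] w 0.0176 t 18.10 j [  4.  19.   0.   0. -71.  -9.]
```

Request:
move_arm(increments=[2,0,0,0,0,0,0,3,0,0,0,0,0,0,3,0,0,0,0,0,0])

```text
time_s: 18.35
tcp_pos: [0.5941, -0.1217, 0.2585]
ee_rot: [[0.002, -0.989, 0.145], [-0.002, 0.145, 0.989], [-1.0, -0.002, -0.002]]
wrist_force: [-1.0, -0.2, 5.3]
gripper_width: 0.205
```

```bash
python3 - <<'E'
from h import *
done([3,0,0],[0,0,0]);cv2.imwrite('pics/w12.png',r.capture('wrist')[:,:,::-1]);st()
E
```

```text
cmd [ 0.5929 -0.1218  0.2575] meas [ 0.5941 -0.1217  0.2585] ang 81.64 cmdang 81.48 x [ 0.0017 -0.0019 -1.    ] F [-1.  -0.2  5.3] M [-0.06  0.3   0.32] w 0.0178 t 18.35 j [  4.  19.   0.   0. -71. -12.]
cmd [ 0.5929 -0.1218  0.2575] meas [ 0.5941 -0.1216  0.2585] ang 81.66 cmdang 81.48 x [ 0.0016 -0.0019 -1.    ] F [ 0.1 -0.2  4.2] M [-0.08  0.29  0.29] w 0.0178 t 18.40 j [  4.  19.   0.   0. -71. -12.]
```

Request:
move_arm(increments=[2,0,0,0,0,0,0,3,0,0,0,0,0,0,3,0,0,0,0,0,0])

```text
time_s: 18.65
tcp_pos: [0.5941, -0.1217, 0.2585]
ee_rot: [[0.002, -0.98, 0.197], [-0.002, 0.197, 0.98], [-1.0, -0.002, -0.002]]
wrist_force: [-0.2, -1.2, 4.5]
gripper_width: 0.202
```

```bash
python3 - <<'E'
from h import *
done([3,0,0],[0,0,0]);cv2.imwrite('pics/w13.png',r.capture('wrist')[:,:,::-1]);st()
E
```

```text
cmd [ 0.5929 -0.1218  0.2575] meas [ 0.5941 -0.1217  0.2585] ang 78.66 cmdang 78.48 x [ 0.0016 -0.002  -1.    ] F [-0.2 -1.2  4.5] M [-0.15  0.32  0.36] w 0.0176 t 18.65 j [  4.  19.   0.   0. -71. -15.]
cmd [ 0.5929 -0.1218  0.2575] meas [ 0.5941 -0.1217  0.2585] ang 78.68 cmdang 78.48 x [ 0.0016 -0.002  -1.    ] F [-0.  -1.   5.6] M [-0.16  0.33  0.33] w 0.0180 t 18.70 j [  4.  19.   0.   0. -71. -15.]
```

View pics/w13.png

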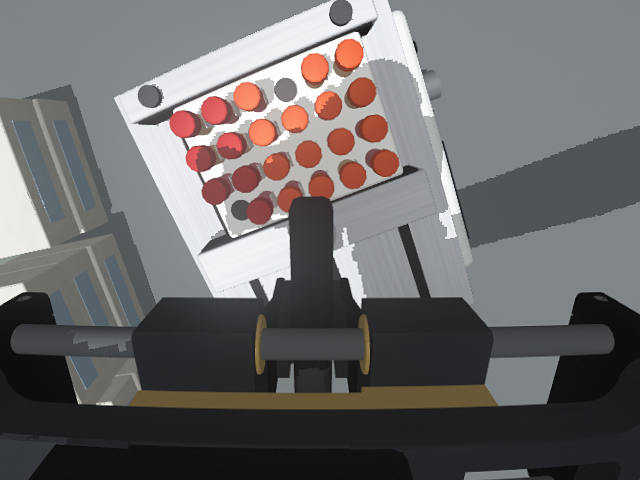

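Request:
move_arm(increments=[-3,0,0,0,0,0,0,-6,0,0,0,0,0,0,-9,0,0,0,0,0,0,-9,0,0,0,0,0,0])

```text
time_s: 19.03
tcp_pos: [0.5941, -0.1216, 0.2584]
ee_rot: [[0.002, -0.999, 0.04], [-0.002, 0.04, 0.999], [-1.0, -0.002, -0.002]]
wrist_force: [-0.8, 0.7, 4.8]
gripper_width: 0.206
```

```bash
python3 - <<'E'
from h import *
done([-9,0,0],[0,0,0])
for i in range(3): r.capture('top');st()
E
```

```text
cmd [ 0.5929 -0.1218  0.2575] meas [ 0.5941 -0.1216  0.2584] ang 87.72 cmdang 87.48 x [ 0.0017 -0.0017 -1.    ] F [-0.8  0.7  4.8] M [-0.1   0.25  0.1 ] w 0.0179 t 19.03 j [  4.  19.   0.   0. -71.  -6.]
cmd [ 0.5929 -0.1218  0.2575] meas [ 0.5941 -0.1217  0.2585] ang 87.64 cmdang 87.48 x [ 0.0017 -0.0017 -1.    ] F [0.1 0.1 3.9] M [-0.08  0.26  0.01] w 0.0173 t 19.08 j [  4.  19.   0.   0. -71.  -6.]
cmd [ 0.5929 -0.1218  0.2575] meas [ 0.5941 -0.1216  0.2585] ang 87.63 cmdang 87.48 x [ 0.0018 -0.0017 -1.    ] F [-0.3 -0.7  5.8] M [-0.14  0.29  0.08] w 0.0179 t 19.13 j [  4.  19.   0.   0. -71.  -6.]
cmd [ 0.5929 -0.1218  0.2575] meas [ 0.5941 -0.1216  0.2585] ang 87.63 cmdang 87.48 x [ 0.0018 -0.0017 -1.    ] F [-0.1  0.1  4.8] M [-0.08  0.28  0.07] w 0.0176 t 19.18 j [  4.  19.   0.   0. -71.  -6.]
```

Request:
move_arm(increments=[-4,0,0,0,0,0,0,-4,0,0,-0.001,0,0,0,-4,0,0,-0.004,0,0,0,-4,0,0,-0.008,0,0,0,-4,0,0,-0.013,0,0,0,-4,0,0,-0.02,0,0,0,-4,0,0,-0.03,0,0,0,-4,0,0,-0.045,0,0,0,-4,0,0,-0.065,0,0,0,-4,0,0,-0.085,0,0,0,-4,0,0,-0.0915,0,0,0,-4,0,0,-0.0915,0,0,0])

```text
time_s: 20.18
tcp_pos: [0.5942, -0.1211, 0.3515]
ee_rot: [[0.004, -1.0, -0.026], [-0.0, -0.026, 1.0], [-1.0, -0.004, -0.001]]
wrist_force: [-0.6, -0.8, -2.0]
gripper_width: 0.205
```

```bash
python3 - <<'E'
from h import *
done([-4,0,0],[-.0915,0,0]);cv2.imwrite('pics/w14.png',r.capture('wrist')[:,:,::-1])
a=r.capture('scene')[:,:,::-1];crop(a,230,120,370,250,5,'c17.png');plan((.5403,.3458,.349),176.28)
E
```

```text
cmd [ 0.5929 -0.1218  0.349 ] meas [ 0.5942 -0.1211  0.3515] ang 91.47 cmdang 91.48 x [ 4.4e-03 -4.0e-04 -1.0e+00] F [-0.6 -0.8 -2. ] M [-0.02  0.04  0.03] w 0.0178 t 20.18 j [  4.  17.  10.   0. -83.  -2.]
PLAN turn [-84.8   0.    0. ] shift [-0.      0.0405  0.4688] dist 0.471 rows 12
```

View pics/w14.png

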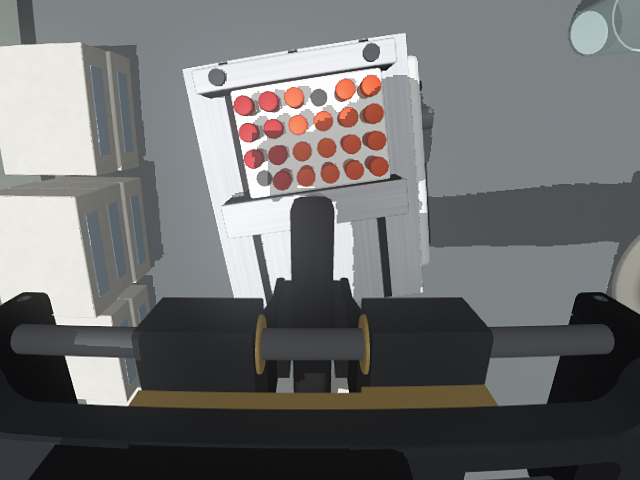

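View pics/c17.png

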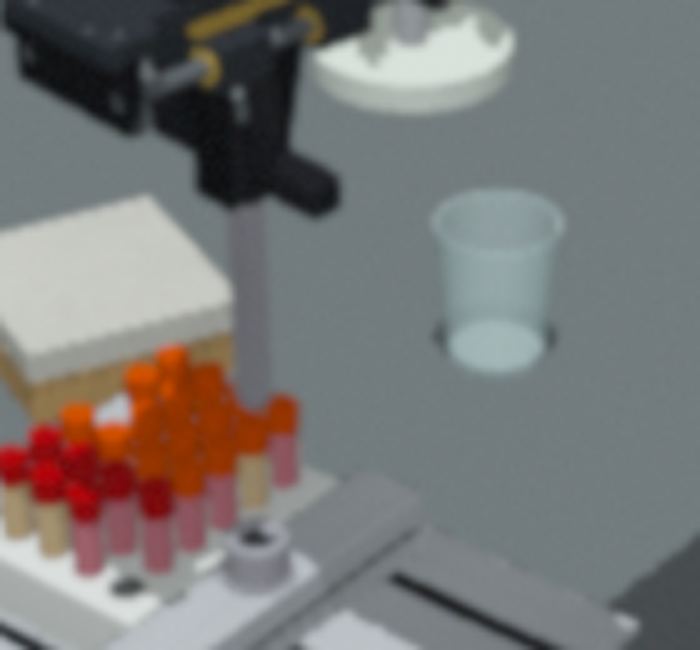

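Request:
move_arm(increments=[-7,0,0,0,0.003,0.01,0,-14,0,0,0,0.006,0.02,0,-21,0,0,0,0.009,0.03,0,-28,0,0,0,0.01,0.04,0,-35,0,0,0,0.01,0.05,0,-42,0,0,0,0.01,0.06,0,-49,0,0,0,0.01,0.07,0,-56,0,0,0,0.01,0.08,0,-63,0,0,0,0.01,0.09,0,-70,0,0,0,0.01,0.1,0,-77,0,0,0,0.01,0.11,0,-84,0,0,0,0.01,0.115,0])

```text
time_s: 21.28
tcp_pos: [0.5798, -0.0053, 0.3465]
ee_rot: [[-0.004, -0.072, -0.997], [-0.0, -0.997, 0.072], [-1.0, 0.001, 0.004]]
wrist_force: [0.1, -0.6, -1.6]
gripper_width: 0.203
```

Request:
move_arm(increments=[0,0,0,0,0,0,0,0,0,0,0,0,0,0,0,0,0,0,0,0,0])

```text
time_s: 21.53
tcp_pos: [0.5803, -0.0066, 0.3476]
ee_rot: [[-0.003, -0.082, -0.997], [-0.001, -0.997, 0.082], [-1.0, 0.001, 0.002]]
wrist_force: [-0.1, -0.0, -1.6]
gripper_width: 0.197
```

```bash
python3 - <<'E'
from h import *
done([-84,0,0],[0,.01,.115]);im=r.capture('wrist')[:,:,::-1];cv2.imwrite('pics/w15.png',im)
print(proj('wrist',[.594,-.1213,.158]))
crop(im,390,200,520,300,6,'c18.png');plan((.5403,.3458,.349),176.28)
E
```

```text
cmd [ 0.5799 -0.0071  0.349 ] meas [ 0.5803 -0.0066  0.3476] ang 175.31 cmdang 175.48 x [-2.5e-03 -8.0e-04 -1.0e+00] F [-0.1 -0.  -1.6] M [-0.05  0.08 -0.01] w 0.0171 t 21.53 j [ 15.  14.   6.   0. -82.  70.]
[[427.071036   191.43168738]]
PLAN turn [-0.8  0.   0. ] shift [-0.     -0.3487  0.0673] dist 0.355 rows 9
```

View pics/w15.png

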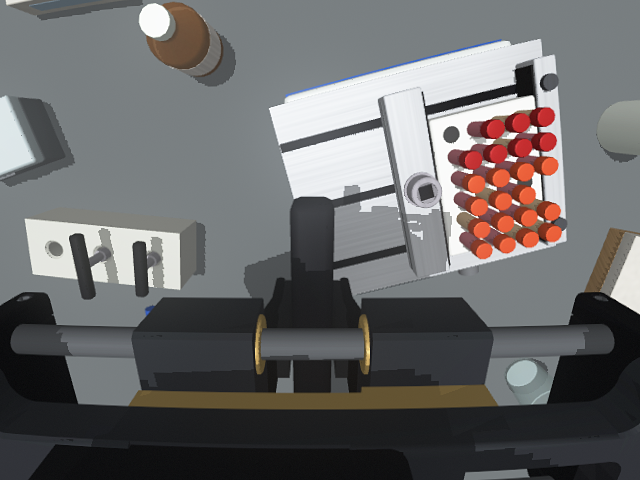

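View pics/c18.png

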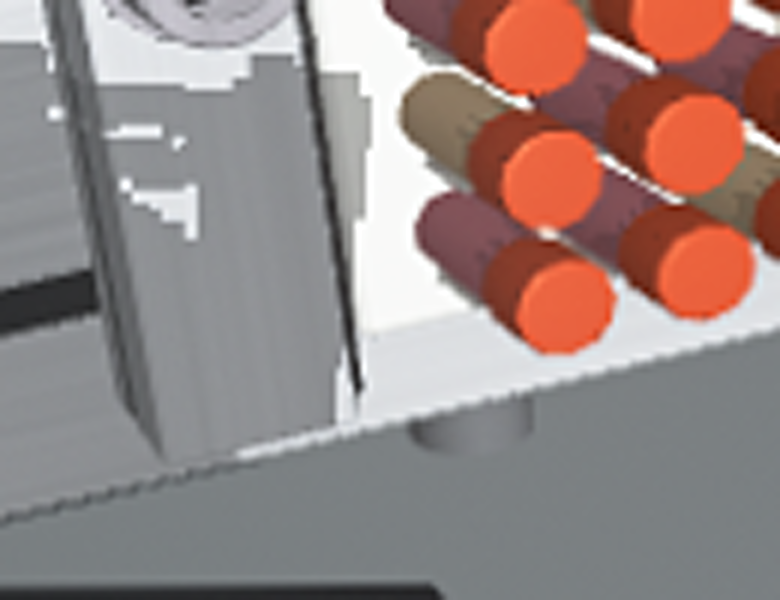

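```bash
python3 - <<'E'
from h import *
im=cv2.imread('pics/w15.png');crop(im,395,160,455,220,12,'c19.png');crop(im,20,210,210,300,4,'c20.png')
E
```

```text
(no output)
```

View pics/c19.png

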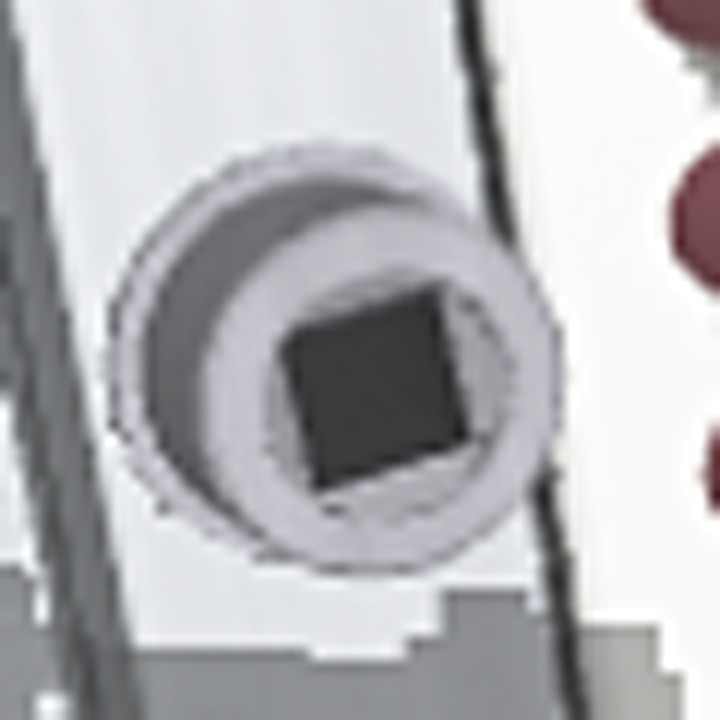

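View pics/c20.png

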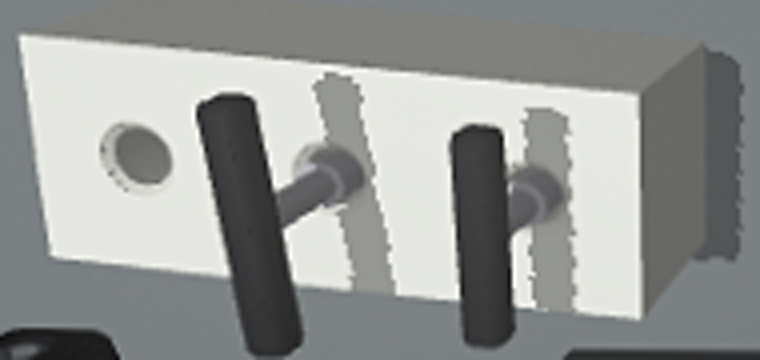

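```bash
python3 - <<'E'
from h import *
f=lambda p:((p[0]+.5)/12-.5+395,(p[1]+.5)/12-.5+160)
Q=np.array([onz('wrist',f(p),.155)[:2] for p in [(280,350),(435,292),(470,438),(315,490)]])
e=np.roll(Q,-1,0)-Q;print(np.linalg.norm(e,axis=1),Q.mean(0),sh(Q.mean(0)),np.degrees(np.arctan2(e[:,1],e[:,0])))
f=lambda p:((p[0]+.5)/4-.5+20,(p[1]+.5)/4-.5+210)
print('hole',onz('wrist',f((136.5,157.5)),.07),[onz('wrist',f(p),.07) for p in [(99,157),(174,157)]])
E
```

```text
[0.01349131 0.01287377 0.01349264 0.01241253] [ 0.59264642 -0.12097089] (np.float64(-0.0004210452471228092), np.float64(0.015820883970704382)) [ -73.4464575  -166.05094607  104.59374929   13.88254733]
hole [0.54144526 0.34581693 0.07      ] [array([0.5427149 , 0.35949764, 0.07      ]), array([0.54053264, 0.33216622, 0.07      ])]
```

Request:
move_arm(increments=[-0.8,0,0,0,-0.03,0.006,0,-0.8,0,0,0,-0.07,0.0135,0,-0.8,0,0,0,-0.11,0.021,0,-0.8,0,0,0,-0.15,0.029,0,-0.8,0,0,0,-0.19,0.0367,0,-0.8,0,0,0,-0.23,0.0444,0,-0.8,0,0,0,-0.27,0.052,0,-0.8,0,0,0,-0.3,0.058,0,-0.8,0,0,0,-0.325,0.063,0,-0.8,0,0,0,-0.34,0.066,0,-0.8,0,0,0,-0.3487,0.0673,0,-0.8,0,0,0,-0.3487,0.0673,0])

```text
time_s: 22.58
tcp_pos: [0.541, 0.3474, 0.3477]
ee_rot: [[-0.001, -0.065, -0.998], [-0.001, -0.998, 0.065], [-1.0, 0.001, 0.001]]
wrist_force: [-0.1, 0.7, -2.8]
gripper_width: 0.203
```

Request:
move_arm(increments=[0,0,0,0.02,0,0,0,0,0,0,0.05,0,0,0,0,0,0,0.08,0,0,0,0,0,0,0.11,0,0,0,0,0,0,0.13,0,0,0,0,0,0,0.14,0,0,0,0,0,0,0.145,0,0,0,0,0,0,0.145,0,0,0,0,0,0,0.145,0,0,0])

```text
time_s: 23.33
tcp_pos: [0.542, 0.3464, 0.2052]
ee_rot: [[0.002, -0.066, -0.998], [0.001, -0.998, 0.066], [-1.0, -0.001, -0.002]]
wrist_force: [-0.2, 0.3, -0.8]
gripper_width: 0.198
```

```bash
python3 - <<'E'
from h import *
done([-.8,0,0],[0,-.3487,.0673]);done([0,0,0],[.145,0,0])
a=r.capture('scene')[:,:,::-1];crop(a,370,270,490,390,5,'c21.png')
t=np.array(r.sense()['tcp_pos']);g=lambda q:((q-np.array([370,270])+.5)*5-.5).round(1)
print('tip',g(proj('scene',t-[0,0,.1186])),'hole',g(proj('scene',[.5409,.3457,.07])))
E
```

```text
cmd [0.5403 0.3458 0.349 ] meas [0.542  0.3464 0.2052] ang 176.24 cmdang 176.28 x [ 0.0018  0.0011 -1.    ] F [-0.2  0.3 -0.8] M [-0.09  0.08 -0.01] w 0.0172 t 23.33 j [ 47.  25.   1.   0. -66.  39.]
cmd [0.5403 0.3458 0.204 ] meas [0.542  0.3464 0.2052] ang 176.24 cmdang 176.28 x [ 0.0018  0.0011 -1.    ] F [-0.2  0.3 -0.8] M [-0.09  0.08 -0.01] w 0.0172 t 23.33 j [ 47.  25.   1.   0. -66.  39.]
tip [[403.6 400.8]] hole [[397.2 426.9]]
```

View pics/c21.png

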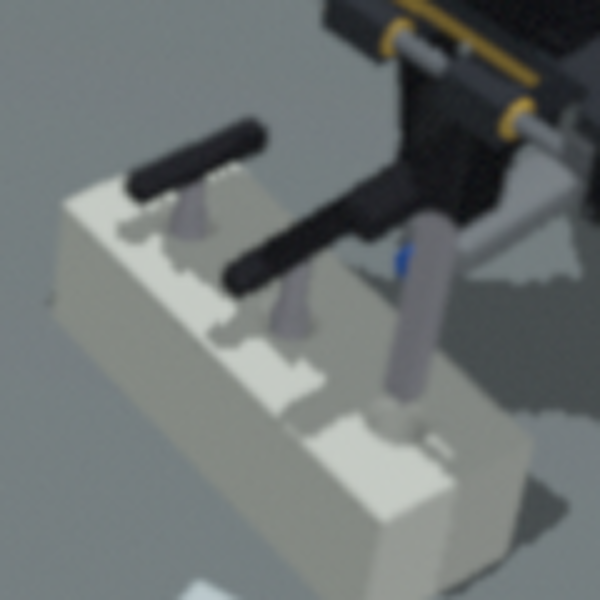

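```bash
python3 - <<'E'
from h import *
t=np.array(r.sense()['tcp_pos']);g=lambda q:((q-np.array([370,270])+.5)*5-.5).round(1)
print(g(proj('scene',[t-[0,0,.1186],t-[0,0,.0186]])))
E
```

```text
[[403.6 400.8]
 [440.8 218.7]]
```

Request:
move_arm(increments=[0,0,0,0.01,0,0.0008,0,0,0,0,0.02,0,0.0008,0,0,0,0,0.03,0,0.0008,0,0,0,0,0.038,0,0.0008,0,0,0,0,0.038,0,0.0008,0])

```text
time_s: 23.8
tcp_pos: [0.5388, 0.3456, 0.1623]
ee_rot: [[-0.005, -0.065, -0.998], [-0.004, -0.998, 0.065], [-1.0, 0.004, 0.005]]
wrist_force: [-0.4, 0.2, -2.5]
gripper_width: 0.207
```

```bash
python3 - <<'E'
from h import *
done([0,0,0],[.038,0,.0008])
E
```

```text
cmd [0.5395 0.3459 0.166 ] meas [0.5388 0.3456 0.1623] ang 176.25 cmdang 176.28 x [-0.0048 -0.0037 -1.    ] F [-0.4  0.2 -2.5] M [-0.07  0.14 -0.01] w 0.0180 t 23.80 j [ 47.  27.  -2.  -0. -61.  39.]
```

Request:
move_arm(increments=[0,0,0,0.008,0,0,0,0,0,0,0.016,0,0,0,0,0,0,0.024,0,0,0,0,0,0,0.03,0,0,0,0,0,0,0.034,0,0,0,0,0,0,0.036,0,0,0,0,0,0,0.0375,0,0,0,0,0,0,0.0375,0,0,0,0,0,0,0.0375,0,0,0])

```text
time_s: 24.55
tcp_pos: [0.5403, 0.3466, 0.1286]
ee_rot: [[0.0, -0.065, -0.998], [0.0, -0.998, 0.065], [-1.0, -0.0, -0.0]]
wrist_force: [-0.6, -0.6, 0.7]
gripper_width: 0.201
```

```bash
python3 - <<'E'
from h import *
done([0,0,0],[.0375,0,0])
E
```

```text
cmd [0.5395 0.3459 0.1285] meas [0.5403 0.3466 0.1286] ang 176.28 cmdang 176.28 x [ 1.e-04  1.e-04 -1.e+00] F [-0.6 -0.6  0.7] M [-0.29  0.3  -0.01] w 0.0175 t 24.55 j [ 47.  28.  -5.   0. -57.  39.]
```

Request:
move_arm(increments=[0,0,0,0,0,0,0.03,0,0,0,0,0,0,0.045,0,0,0,0,0,0,0.045,0,0,0,0,0,0,0.045,0,0,0,0,0,0,0.045,0,0,0,-0.01,0,0,0.045,0,0,0,-0.03,0,0,0.045,0,0,0,-0.065,0,0,0.045,0,0,0,-0.1,0,0,0.045,0,0,0,-0.14,0,0,0.045,0,0,0,-0.16,0,0,0.045,0,0,0,-0.16,0,0,0.045])

```text
time_s: 25.55
tcp_pos: [0.5425, 0.3479, 0.2962]
ee_rot: [[0.011, -0.064, -0.998], [0.008, -0.998, 0.064], [-1.0, -0.009, -0.01]]
wrist_force: [-0.2, 0.9, 0.7]
gripper_width: 0.52
```

```bash
python3 - <<'E'
from h import *
done([0,0,0],[-.16,0,0])
a=r.capture('scene')[:,:,::-1];cv2.imwrite('pics/s20.png',a);crop(a,370,270,490,390,5,'c22.png');cv2.imwrite('pics/w20.png',r.capture('wrist')[:,:,::-1])
a=r.capture('top')[:,:,::-1];cv2.imwrite('pics/top20.png',a)
E
```

```text
cmd [0.5395 0.3459 0.2885] meas [0.5425 0.3479 0.2962] ang 176.30 cmdang 176.28 x [ 0.0106  0.0079 -0.9999] F [-0.2  0.9  0.7] M [-0.07  0.07  0.  ] w 0.0453 t 25.55 j [ 47.  22.   9.   0. -77.  39.]
```

View pics/c22.png

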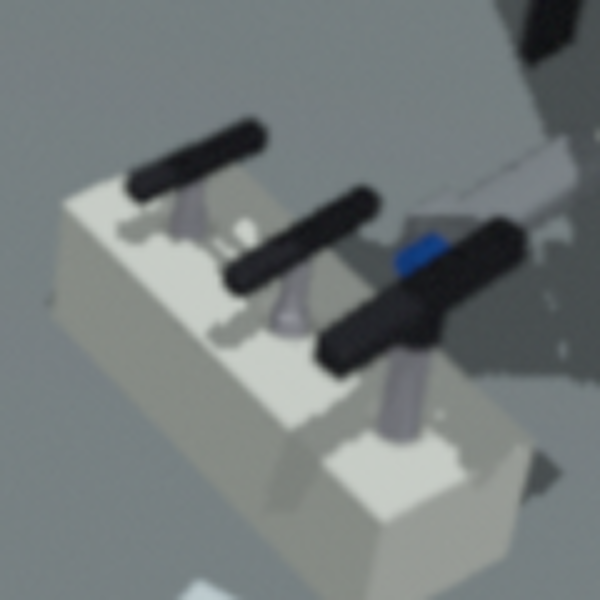

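View pics/w20.png

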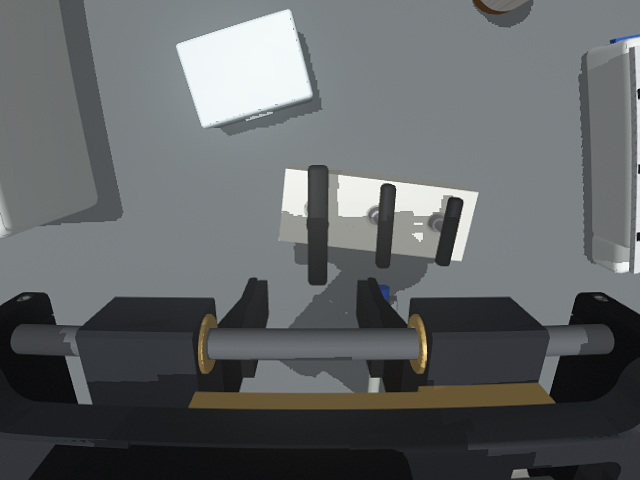

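View pics/s20.png

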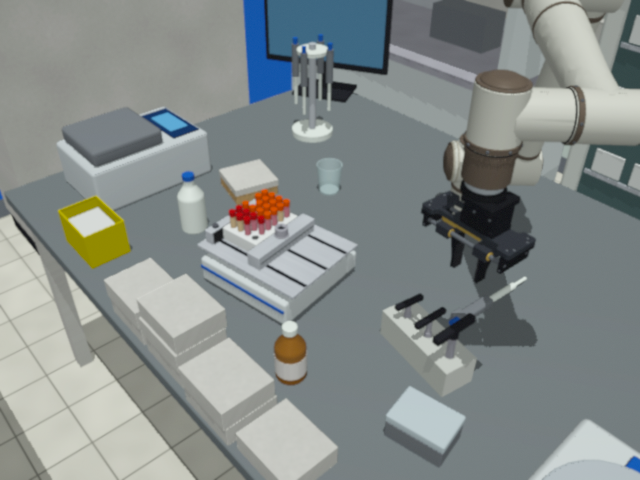

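View pics/top20.png

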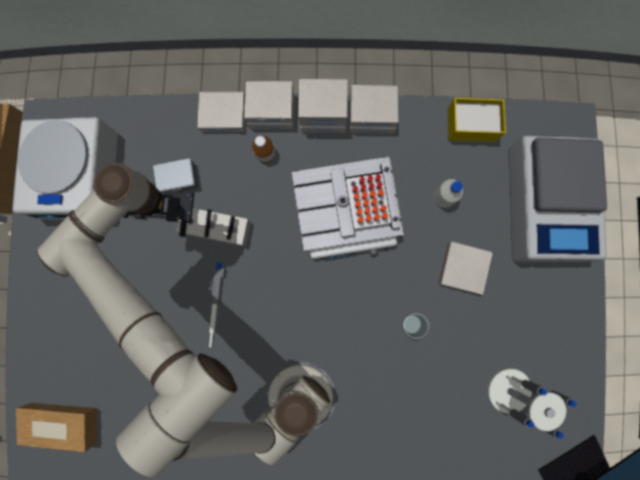

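Request:
move_arm(increments=[0,0,0,0,0,0,0.045,0,0,0,0,0,0,0.045,0,0,0,0,0,0,0.045,0,0,0,0,0,0,0.045])

```text
time_s: 26.03
tcp_pos: [0.5401, 0.3464, 0.287]
ee_rot: [[-0.002, -0.065, -0.998], [-0.002, -0.998, 0.065], [-1.0, 0.002, 0.002]]
wrist_force: [0.5, 0.1, -0.0]
gripper_width: 0.516
```

```bash
python3 - <<'E'
from h import *
st();print(r.finish_job())
E
```

```text
cmd [0.5395 0.3459 0.2885] meas [0.5401 0.3464 0.287 ] ang 176.27 cmdang 176.28 x [-0.0019 -0.0018 -1.    ] F [ 0.5  0.1 -0. ] M [-0.09  0.13  0.  ] w 0.0449 t 26.03 j [ 47.  22.   9.  -0. -77.  39.]
the job is handed in; nothing more can be done
None
```

The tray is clamped, the screw is tightened to its stop, and the key is back in its own hole. I handed the job in at about 26 s of robot time.

- **Clamp:** I pushed the bar until it stalled. The push force rose to 16 N with no further movement. The socket lies at shaker y of about +15 mm, which puts the clamp travel at about 0.090, and the pictures show the tray square between the bars.
- **Key fit:** The key met the socket floor within 0.1 mm of the expected height, with no side force on the way down, and it stayed upright.
- **Screw:** I turned it clockwise until the torque rose from about 0.12 to about 0.35 N m. The socket then measured about 75° round from its start. The predicted turn to the stop was about 76°, so this agrees within picture accuracy of about 1–1.5°.
- **Key return:** The key went down to the same height it was picked up from, touched the floor, and was released. The last pictures show it standing as it did at first, and the drivers and other items look unmoved.

**Checks that disagreed:** Before insertion, the scene camera put the socket 3–5 mm away from the wrist-camera position. A closer look showed the key centred, so I went ahead. Early on, the last joint reached its range limit while approaching the bar. The arm stopped short with nothing touched, and I took the other wrist orientation.

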